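# Get the hemmed-in vial onto the balance and put the bottles back

### The arm

A 6-joint arm with a two-finger parallel gripper is mounted at the origin on the work surface. World frame = base frame: x ahead of the robot, y to its left, z up, the work surface at z = 0. Lengths are in mm, angles in rad, forces in N, time in s.
With the tool pointing down it reaches from about 300 to 950 mm from the base axis. Payload 3.1 kg.
Tool frame: the origin (TCP) lies midway between the tips of the shut fingers; the grasp point (between the pads) lies 19 mm behind it; z points along the fingers, y is the direction in which the jaws open and shut (so a half turn about z gives the same grasp; the last joint's range is limited). The gripper opens to 85 mm and grips with 20 to 120 N. Pads are 22 mm wide; open, the fingers measure 114 mm over their backs; the gripper's body (76 mm by 85 mm) begins 54 mm behind the grasp point. The pads swing forward as they close: fully open they stand 13 mm farther back than shut.
Start: joints at [1.21, 0.308, 1.634, -0, 1.2, -0.07], TCP at [179.225, 598.757, 231.272] pointing down, gripper open.
Joint ranges: [-3.06, 3.06], [-0.79, 1.96], [0.05, 2.63], [-1.19, 4.34], [0.05, 2.64], [-2.94, 2.94]. Speed limits (rad/s): [2.79, 2.79, 3.14, 3.14, 3.14, 3.14].

### API

Orientations are given as a 3x3 rotation matrix whose columns are the frame's x, y, z axes.
In Python, from rig import r gives the robot as it stands.
- The arm moves only by the shell command python3 -m pendant 'ROWS' [FORCE]. ROWS is JSON, a list of rows, each an object with "jaw": the finger opening in m, from 0 to 0.0854; "translation": the shift along the tool's x, y, z in m, a list of three; "angular": the turn, a rotation vector about the tool's x, y, z in degrees, a list of three. In form: [{"jaw": jaw, "translation": [x, y, z], "angular": [wx, wy, wz]}, ...]. A call has 1 to 5 rows; each row shifts and turns the commanded pose from where the row before left it, along the tool's axes as they then stand; what a row does not reach is not made up. A row lasts 1/8 s, in which the tool goes at most 62.5 mm and 10.7 degrees, less where a joint would pass 70% of its speed; a pose out of reach is approached as far as the arm can. A call with a gripper value outside its range is refused whole. The fingers move at their own pace and stop on an object; FORCE is the grip in N (left out, the last holds). Time passes only in rows, so rows that do not move let the fingers close. It gives the time, the measured TCP pose, the force and the opening at its end, in the units of the state.
- r.get_state(): the state, without advancing time (a new reading comes with each control period).
- r.get_image(name): name is "scene" or "top" or "wrist"; returns the picture (480x640x3 uint8, red, green, blue); there is no depth.
- r.calibration(name): a dict with "fx", "fy", "cx", "cy" (pixels), "k1" (the pictures are not rectified: a ray, as slopes to the right and down, at radius r is drawn at 1 + k1 r^2 times it, then the intrinsics apply), "pose" (4x4, takes a point from camera to world coordinates). Camera axes: x right, y up, looking along -z (the intrinsics and any distortion apply to the point x, -y, -z); pixel columns grow to the right and rows downward; lengths in mm; the calibration is good to about 2 mm. A picture is of the moment at which its call begins: read the wrist's pose just before it. calibration takes no time and is no camera call; for the wrist camera it gives the pose at the moment of the call.
- r.job_done(): hands the job in, once; it reports no verdict.
The state is a dict: "t": time; "qpos": joint angles; "dq": joint speeds; "tau": joint torques, N m; "ee_pos": TCP position; "tool_rot": TCP orientation; "force": force on the tool from outside, world axes, zero at the start; "torque": the same for the moment, N m; "finger_gap": opening from 0.0 (shut) to 1.0 (fully open).
Only numpy, scipy, OpenCV 4.12 (cv2) and the standard library are available. Lean on these libraries where they do the work, as an engineer would, in place of code of your own. Each camera call takes 0.05 s, during which the arm holds its last target.

### The job

The short amber vial with the red cap is hemmed in by three tall bottles: first move all three bottles, standing upright, onto the dark grey side tray, and only then take the vial out and stand it in the centre of the balance pan. Then put every bottle back upright in the middle of the coaster of its own cap colour; leave the vial on the pan. Set everything down gently, without dropping it or tipping a bottle over, and leave the small clear vial with the black cap where it is.

Things in the scene. Friction and masses are not known exactly. Their poses are not given: they have to be found in the camera images.
- bottle_blue: white plastic reagent bottle with a blue screw cap, loose, closed, about 200 g: body 58 mm across, 110 mm tall in all; the cap is 48 mm across and fills the top 30 mm (from 80 to 110 mm above the underside), with a narrower neck below it, so grip it by the cap from above. Origin: centre of the underside; z up the bottle. It starts on its own coaster.
- bottle_yellow: amber glass reagent bottle with a yellow screw cap, loose, closed, about 200 g: body 58 mm across, 110 mm tall in all; the cap is 48 mm across and fills the top 30 mm (from 80 to 110 mm above the underside), with a narrower neck below it, so grip it by the cap from above. Origin: centre of the underside; z up the bottle. It starts on its own coaster.
- bottle_green: grey plastic jar with a wide green lid, loose, closed, about 200 g: body 58 mm across, 110 mm tall in all; the cap is 54 mm across and fills the top 36 mm (from 74 to 110 mm above the underside), with a narrower neck below it, so grip it by the cap from above. Origin: centre of the underside; z up the bottle. It starts on its own coaster.
- coaster_blue: the home of the bottle with the blue cap: blue disc 76 mm across, 3 mm thick, fixed on the round steel tray. Origin: centre of its underside, 3 mm above the table, so its top is 6 mm above the table. The three coaster centres lie 62 mm from the middle of the round tray (a flat disc 224 mm across, 3 mm thick, no rim), 120 degrees apart.
- coaster_yellow: the home of the bottle with the yellow cap: yellow disc 76 mm across, 3 mm thick, fixed on the round steel tray. Origin: centre of its underside, 3 mm above the table, so its top is 6 mm above the table. The three coaster centres lie 62 mm from the middle of the round tray (a flat disc 224 mm across, 3 mm thick, no rim), 120 degrees apart.
- coaster_green: the home of the bottle with the green lid: green disc 76 mm across, 3 mm thick, fixed on the round steel tray. Origin: centre of its underside, 3 mm above the table, so its top is 6 mm above the table. The three coaster centres lie 62 mm from the middle of the round tray (a flat disc 224 mm across, 3 mm thick, no rim), 120 degrees apart.
- vial: the vial to be weighed: short amber glass vial with a red cap, loose, about 50 g, straight cylinder 28 mm across, 50 mm tall. Origin: centre of its underside; z up. It starts about the middle of the round tray, between the three tall bottles, which leave no room for a gripper.
- spare_vial: small clear vial with a black cap, 22 mm across, 35 mm tall, loose on the round tray near its edge, about 85 mm from the middle, in one of the gaps between the coasters. Not to be moved. Origin: centre of its underside.
- side_tray: the empty dark grey side tray, fixed: rectangular, 290 mm along its own x by 110 mm along its own y, floor 4 mm above the table, rim 5 mm thick and 12 mm high (inside 280 by 100 mm): room for the three bottles in a row along its x. Origin: centre of its underside, on the table; x along its length.
- balance: low white laboratory balance, fixed, with a round steel pan 100 mm across; pan top flat, 45 mm above the table and rigid (it does not sink). Origin: on the table straight below the centre of the pan. The case is 150 mm wide (its y), 38 mm high or less, and reaches 120 mm from the origin to its front (its -x, with display and keys) and 70 mm to its back.
Mind the look-alikes: they are no part of the job. Leave any green look-alike of the vial alone.

How it is judged (in metres and radians):
On the way, in this order (a step that is already met when the one before it is completed fails the run):
1. all three bottles stand released on the side tray, and the vial has not yet been taken (within 30 mm of its start) (x of bottle_blue in the frame of side_tray between -0.118 and 0.118 m and y of bottle_blue in the frame of side_tray between -0.03 and 0.03 m and z of each of bottle_blue, bottle_yellow, bottle_green in the frame of side_tray below 0.012 m and angle between each of bottle_blue, bottle_yellow, bottle_green's own z axis and vertical below 0.12 rad and linear speed of each of bottle_blue, bottle_yellow, bottle_green below 0.03 m/s and angular speed of each of bottle_blue, bottle_yellow, bottle_green below 0.3 rad/s and contact force between each of bottle_blue, bottle_yellow, bottle_green and the fingers below 0.1 N and x of bottle_yellow in the frame of side_tray between -0.118 and 0.118 m and y of bottle_yellow in the frame of side_tray between -0.03 and 0.03 m and x of bottle_green in the frame of side_tray between -0.118 and 0.118 m and y of bottle_green in the frame of side_tray between -0.03 and 0.03 m and distance of vial from where it was at the start of the episode below 0.03 m), for 0.2 s.
2. the vial stands released on the balance pan, while the three bottles still stand on the side tray (horizontal distance between vial and balance below 0.015 m and z of vial in the frame of balance between 0.042 and 0.05 m and angle between each of vial, bottle_blue, bottle_yellow, bottle_green's own z axis and vertical below 0.12 rad and linear speed of each of vial, bottle_blue, bottle_yellow, bottle_green below 0.03 m/s and angular speed of each of vial, bottle_blue, bottle_yellow, bottle_green below 0.3 rad/s and contact force between each of vial, bottle_blue, bottle_yellow, bottle_green and the fingers below 0.1 N and x of bottle_blue in the frame of side_tray between -0.118 and 0.118 m and y of bottle_blue in the frame of side_tray between -0.03 and 0.03 m and z of each of bottle_blue, bottle_yellow, bottle_green in the frame of side_tray below 0.012 m and x of bottle_yellow in the frame of side_tray between -0.118 and 0.118 m and y of bottle_yellow in the frame of side_tray between -0.03 and 0.03 m and x of bottle_green in the frame of side_tray between -0.118 and 0.118 m and y of bottle_green in the frame of side_tray between -0.03 and 0.03 m), for 0.2 s.
At the end, for the whole second after the job is handed in: The amber vial stands upright, released and at rest on the balance pan within 15 mm of its centre; each bottle stands upright (within 0.12 rad), released and at rest on the coaster of its own cap colour, within 12 mm of its centre; the spare vial is upright and within 25 mm of where it began (horizontal distance between vial and balance below 0.015 m and z of vial in the frame of balance between 0.042 and 0.05 m and angle between each of vial, bottle_blue, bottle_yellow, bottle_green, spare_vial's own z axis and vertical below 0.12 rad and linear speed of each of vial, bottle_blue, bottle_yellow, bottle_green below 0.03 m/s and angular speed of each of vial, bottle_blue, bottle_yellow, bottle_green below 0.3 rad/s and contact force between each of vial, bottle_blue, bottle_yellow, bottle_green and the fingers below 0.1 N and horizontal distance between bottle_blue and coaster_blue below 0.012 m and z of bottle_blue in the frame of coaster_blue between 0.001 and 0.008 m and horizontal distance between bottle_yellow and coaster_yellow below 0.012 m and z of bottle_yellow in the frame of coaster_yellow between 0.001 and 0.008 m and horizontal distance between bottle_green and coaster_green below 0.012 m and z of bottle_green in the frame of coaster_green between 0.001 and 0.008 m and distance of spare_vial from where it was at the start of the episode below 0.025 m); the robot touches nothing.
It fails at once if a bottle is tipped over (angle between any of bottle_blue, bottle_yellow, bottle_green's own z axis and vertical above 0.7 rad).
It fails at once if a bottle or the vial is dropped (moves at over 0.6 m/s without touching the fingers, a fall of about 2 cm) ((linear speed of bottle_blue above 0.6 m/s and contact force between bottle_blue and the fingers below 0.02 N) or (linear speed of bottle_yellow above 0.6 m/s and contact force between bottle_yellow and the fingers below 0.02 N) or (linear speed of bottle_green above 0.6 m/s and contact force between bottle_green and the fingers below 0.02 N) or (linear speed of vial above 0.6 m/s and contact force between vial and the fingers below 0.02 N)).
It fails at once if the spare vial is moved by more than 25 mm or tipped over (distance of spare_vial from where it was at the start of the episode above 0.025 m or angle between spare_vial's own z axis and vertical above 0.7 rad).
It also fails if it takes over 134 s, if anything falls off the work surface, if the arm or the gripper's body presses on something with over 40 N, if the wrist force passes 120 N, or if a joint passes its speed limit or range.

## Working session

There is one attempt and no reset: what is moved stays moved. The work goes in short steps, Python scripts to look and compute and a shell command to move; the robot and the scene stay as the last step left them, time stands still between calls to the robot, and variables do not carry over. Pictures are saved under pics/ and viewed, and the job is handed in when it is done.

```bash
ls; mkdir -p pics
python3 - <<'E'
from rig import r
import cv2
print(r.get_state())
for n in ["scene","top"]:
    cv2.imwrite(f"pics/{n}0.png",r.get_image(n)[:,:,::-1]); print(n,r.calibration(n))
E
```

```text
pics
{'t': 0.0, 'qpos': array([ 1.21028888e+00,  3.09036724e-01,  1.63520410e+00, -4.10170546e-06,
        1.19969342e+00, -6.97094910e-02]), 'dq': array([-0.00058637, -0.00124708, -0.00012484, -0.00028009,  0.00019574,
        0.00060329]), 'tau': array([-1.62500601e-05, -4.15264177e+01, -2.76652604e+01, -1.20115537e-04,
        1.03901513e-02, -5.65810652e-06]), 'ee_pos': array([178.93708108, 597.97011945, 230.01896578]), 'tool_rot': array([[-9.58015756e-01,  2.86714380e-01, -8.22417702e-04],
       [ 2.86715515e-01,  9.58013260e-01, -2.19241802e-03],
       [ 1.59289292e-04, -2.33617092e-03, -9.99997258e-01]]), 'force': array([-0.77288562,  0.14213552, -0.29664221]), 'torque': array([ 0.01393323, -0.00837769, -0.03289743]), 'finger_gap': 1.0000580462483077}
scene {'fx': 436.893619590099, 'fy': 436.893619590099, 'cx': 321.6308998292098, 'cy': 246.91802924680735, 'k1': -0.04887471447421163, 'pose': array([[ 5.10842832e-01, -7.20987731e-01,  4.68205395e-01,
         8.98077766e+02],
       [ 8.59673591e-01,  4.29038208e-01, -2.77286014e-01,
        -2.21085991e+02],
       [-9.58189506e-04,  5.44153386e-01,  8.38985205e-01,
         6.72414655e+02],
       [ 0.00000000e+00,  0.00000000e+00,  0.00000000e+00,
         1.00000000e+00]])}
top {'fx': 573.8183754492911, 'fy': 573.8183754492911, 'cx': 317.4351571507414, 'cy': 242.68656519620376, 'k1': -0.013045622235821843, 'pose': array([[ 1.73625663e-02,  9.81073194e-01, -1.92857276e-01,
         3.86771129e+02],
       [-9.99745012e-01,  1.98200252e-02,  1.08202107e-02,
         1.51156020e+00],
       [ 1.44378547e-02,  1.92620233e-01,  9.81167159e-01,
         9.26940689e+02],
       [ 0.00000000e+00,  0.00000000e+00,  0.00000000e+00,
         1.00000000e+00]])}
```

View pics/top0.png

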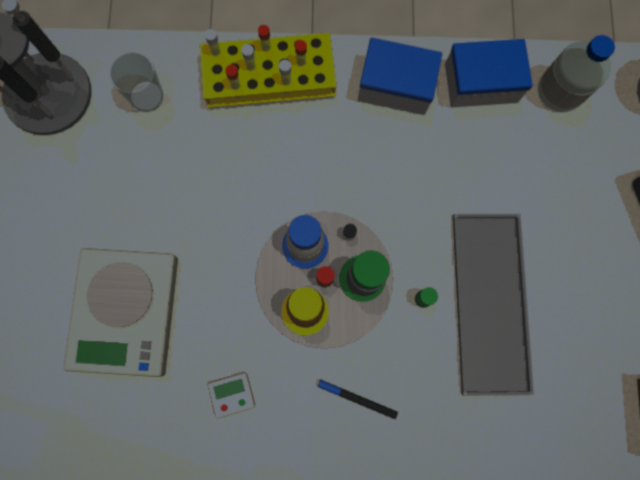

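View pics/scene0.png

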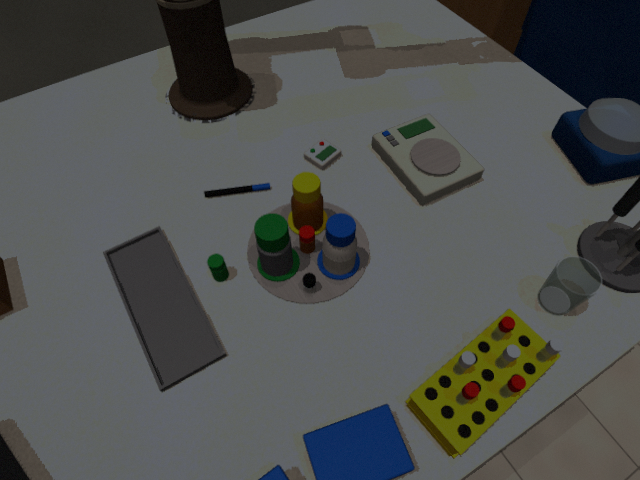

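The top view shows the blue cap at (305,230), yellow at (305,302), green at (370,270), the red-capped vial at (325,276) and the spare vial at (350,231). The side tray is centred near (491,304) and the pan near (120,294). Things that could be taken for the vial: the green look-alike at (427,297) and the red-capped tubes in the rack at (264,33), (301,48) and (232,72). I choose (325,276), which stands on the round tray.

```bash
cat > h.py <<'E'
import numpy as np, cv2
from rig import r
def _K(c):
    return np.array([[c['fx'],0,c['cx']],[0,c['fy'],c['cy']],[0,0,1]]), np.array([c['k1'],0,0,0,0.])
def ray(name,uv,c=None):
    c=c or r.calibration(name); K,d=_K(c)
    p=cv2.undistortPoints(np.array(uv,float).reshape(-1,1,2),K,d).reshape(-1,2)
    D=np.c_[p[:,0],-p[:,1],-np.ones(len(p))]@c['pose'][:3,:3].T
    return c['pose'][:3,3],D
def p2w(name,uv,z,c=None):
    o,D=ray(name,uv,c); return o+D*((z-o[2])/D[:,2])[:,None]
def w2p(name,P,c=None):
    c=c or r.calibration(name); K,d=_K(c)
    q=(np.array(P,float).reshape(-1,3)-c['pose'][:3,3])@c['pose'][:3,:3]
    q=q*[1,-1,-1]
    return cv2.projectPoints(q,np.zeros(3),np.zeros(3),K,d)[0].reshape(-1,2)
def circ(c,rad,z,n=60):
    a=np.linspace(0,2*np.pi,n); return np.c_[c[0]+rad*np.cos(a),c[1]+rad*np.sin(a),0*a+z]
def draw(im,name,P,col,c=None):
    cv2.polylines(im,[np.round(w2p(name,P,c)*8).astype(int).reshape(-1,1,2)],True,col,1,cv2.LINE_AA,3)
E
python3 - <<'E'
import cv2
for n,(x0,x1,y0,y1) in {"top":(240,540,190,400)}.items():
    im=cv2.imread(f"pics/{n}0.png")[y0:y1,x0:x1]
    im=cv2.convertScaleAbs(im,alpha=1.5)
    cv2.imwrite("pics/top0_crop.png",cv2.resize(im,None,fx=2.6,fy=2.6,interpolation=cv2.INTER_CUBIC))
im=cv2.imread("pics/scene0.png")[150:320,200:400]
cv2.imwrite("pics/scene0_crop.png",cv2.resize(cv2.convertScaleAbs(im,alpha=1.5),None,fx=3.5,fy=3.5,interpolation=cv2.INTER_CUBIC))
E
```

```text
(no output)
```

View pics/top0_crop.png

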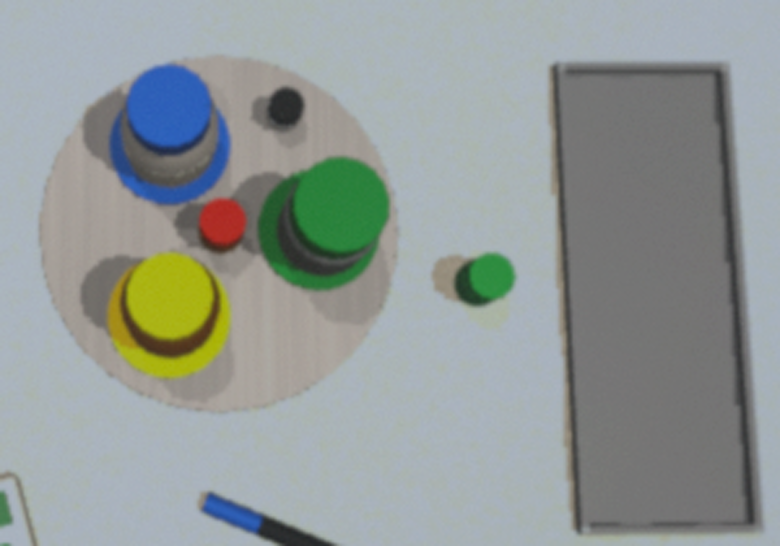

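View pics/scene0_crop.png

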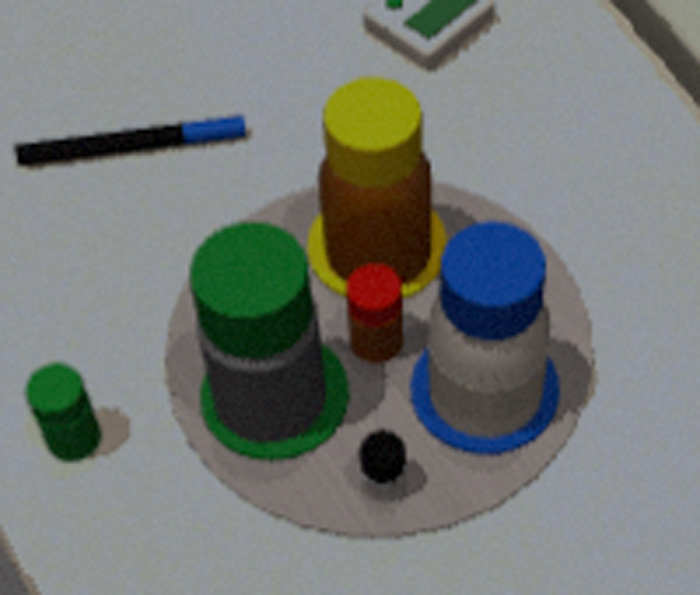

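Run:
```python
from h import *
im=cv2.imread("pics/top0.png"); hsv=cv2.cvtColor(im,cv2.COLOR_BGR2HSV)
f=lambda x,y:(240+x/2.6,190+y/2.6)
c=lambda n,uv,z:print(n,p2w("top",[uv],z)[0].round(1))
c("blue",f(169,107),116);c("yellow",f(170,296),116);c("green",f(341,206),116)
c("vial",f(222,223),53);c("spare",f(286,106),38);c("round",f(219,233),3)
C=np.array([p2w("top",[f(*q)],12)[0] for q in [(554,64),(726,64),(760,530),(577,532)]])
print(C.round(1),C.mean(0).round(1),np.linalg.norm(np.roll(C,-1,0)-C,axis=1).round(1))
C2=np.array([p2w("top",[f(*q)],4)[0] for q in [(565,73),(720,73),(751,523),(580,527)]])
print(C2.mean(0).round(1),np.linalg.norm(np.roll(C2,-1,0)-C2,axis=1).round(1))
c("lookalike",f(491,277),50)
print(p2w("top",[(80,249),(175,255),(162,376),(65,371)],38).round(1))
c("pan",(120,294.5),45)
# scene
g=lambda x,y:(200+x/3.5,150+y/3.5)
c=lambda n,uv,z:print('S',n,p2w("scene",[uv],z)[0].round(1))
c("blue",g(493,264),116);c("yellow",g(373,114),116);c("green",g(250,271),116);c("vial",g(375,290),53)
c("pan",(435.5,157),45)
```

```text
blue [562.8  10.8 116. ]
yellow [457.9   8.  116. ]
green [509.1 -84.9 116. ]
vial [507.  -21.2  53. ]
spare [581.8 -59.6  38. ]
round [507.6 -20.8   3. ]
[[ 618.3 -231.3   12. ]
 [ 620.6 -341.1   12. ]
 [ 333.5 -347.4   12. ]
 [ 330.8 -237.1   12. ]] [ 475.8 -289.2   12. ] [109.9 287.2 110.3 287.6]
[ 475.4 -291.6    4. ] [ 99.8 279.6 104.1 281.3]
lookalike [ 478.4 -180.6   50. ]
[[543.9 364.1  38. ]
 [537.3 214.7  38. ]
 [352.1 222.3  38. ]
 [356.7 368.9  38. ]]
pan [473.  293.2  45. ]
S blue [568.5   9.2 116. ]
S yellow [463.8   6.9 116. ]
S green [516.2 -86.1 116. ]
S vial [514.7 -23.1  53. ]
S pan [480.6 289.5  45. ]
```

```bash
python3 -m pendant '[{"jaw":0.0854,"translation":[0,0,-0.05],"angular":[0,0,-8.3]},{"jaw":0.0854,"translation":[0,0,-0.05],"angular":[0,0,-8.3]},{"jaw":0.0854,"translation":[-0.026,-0.05,0],"angular":[0,0,0]},{"jaw":0.0854,"translation":[-0.026,-0.05,0],"angular":[0,0,0]},{"jaw":0.0854,"translation":[-0.026,-0.05,0],"angular":[0,0,0]}]' 40
python3 -c "
from h import *
s=r.get_state();print(s['tool_rot'].round(4)); print(np.linalg.inv(np.vstack([np.c_[s['tool_rot'],s['ee_pos']],[0,0,0,1]]))@r.calibration('wrist')['pose'])"
```

```text
t: 0.72
ee_pos: [257.4, 447.0, 330.9]
tool_rot: [[-1.0, 0.0, 0.0], [0.0, 1.0, -0.001], [-0.0, -0.001, -1.0]]
force: [0.6, 0.4, 0.6]
finger_gap: 1.002
[[-1.e+00  2.e-04  1.e-04]
 [ 2.e-04  1.e+00 -7.e-04]
 [-1.e-04 -7.e-04 -1.e+00]]
[[ 2.69214428e-04  9.63122230e-01  2.69064113e-01  6.86803328e+01]
 [ 9.99999550e-01 -5.04034998e-04  8.03648623e-04  6.60525065e-02]
 [ 9.09629584e-04  2.69063776e-01 -9.63121933e-01 -1.43347266e+02]
 [ 0.00000000e+00  0.00000000e+00  0.00000000e+00  1.00000000e+00]]
```

```bash
python3 -m pendant '[{"jaw":0.0854,"translation":[-0.024,-0.052,0],"angular":[0,0,0]},{"jaw":0.0854,"translation":[-0.024,-0.052,0],"angular":[0,0,0]},{"jaw":0.0854,"translation":[-0.024,-0.052,0],"angular":[0,0,0]},{"jaw":0.0854,"translation":[-0.024,-0.052,0],"angular":[0,0,0]},{"jaw":0.0854,"translation":[-0.024,-0.052,0],"angular":[0,0,0]}]'
python3 -m pendant '[{"jaw":0.0854,"translation":[-0.024,-0.052,0],"angular":[0,0,0]},{"jaw":0.0854,"translation":[-0.024,-0.052,0],"angular":[0,0,0]},{"jaw":0.0854,"translation":[-0.024,-0.052,0],"angular":[0,0,0]},{"jaw":0.0854,"translation":[0,-0.052,0],"angular":[0,0,0]},{"jaw":0.0854,"translation":[0,0,0],"angular":[0,0,0]}]'
python3 - <<'E'
from h import *
import pickle
c=r.calibration('wrist'); im=r.get_image('wrist')[:,:,::-1].copy()
print(c['pose'].round(3),c['fx'],r.get_state()['ee_pos'])
pickle.dump((c,im),open('w1.pkl','wb'))
cv2.imwrite('pics/w1.png',im)
E
```

```text
t: 1.35
ee_pos: [377.0, 186.8, 331.0]
tool_rot: [[-1.0, 0.001, 0.0], [0.001, 1.0, 0.0], [-0.0, 0.0, -1.0]]
force: [0.6, 0.3, 0.3]
finger_gap: 1.002
t: 1.98
ee_pos: [448.3, -22.6, 330.7]
tool_rot: [[-1.0, 0.007, -0.001], [0.007, 1.0, -0.001], [0.001, -0.001, -1.0]]
force: [0.4, 0.3, 0.1]
finger_gap: 0.998
[[ 7.00000e-03 -9.63000e-01 -2.68000e-01  3.79801e+02]
 [ 1.00000e+00  6.00000e-03  3.00000e-03 -2.19440e+01]
 [-2.00000e-03 -2.68000e-01  9.63000e-01  4.74124e+02]
 [ 0.00000e+00  0.00000e+00  0.00000e+00  1.00000e+00]] 346.4300869629426 [448.16521394 -20.76181437 330.66903527]
```

View pics/w1.png

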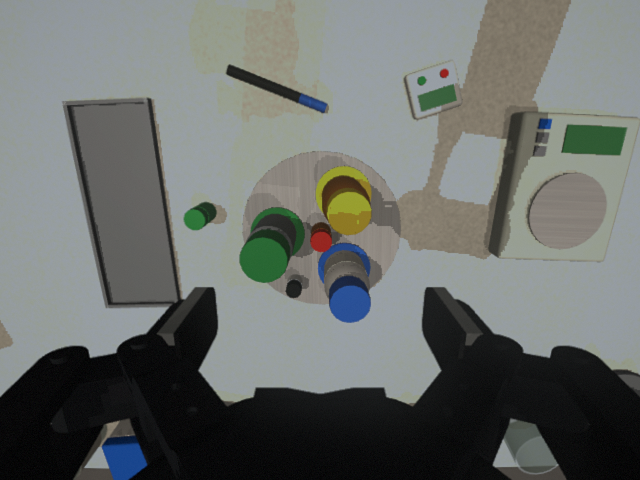

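Run:
```python
from h import *
import pickle
c,im=pickle.load(open('w1.pkl','rb'))
im=im.copy()
cv2.imwrite('pics/w1_crop.png',cv2.resize(im[140:340,180:420],None,fx=3.2,fy=3,interpolation=cv2.INTER_CUBIC))
# fresh picture now settled
c=r.calibration('wrist'); im=r.get_image('wrist')[:,:,::-1].copy(); pickle.dump((c,im),open('w2.pkl','wb'))
print(r.get_state()['ee_pos'])
T=(507.6,-20.8)
b=[(563,11),(458,8),(509,-85)]
for p,R in zip(b,(24,24,27)): draw(im,'wrist',circ(p,R,116),(255,0,255),c)
for p in b: draw(im,'wrist',circ(p,38,6),(255,255,0),c)
draw(im,'wrist',circ(T,112,3),(0,0,255),c);draw(im,'wrist',circ((507,-21.2),14,53),(255,255,255),c)
draw(im,'wrist',circ((582,-59.6),11,38),(255,255,255),c)
draw(im,'wrist',circ((473,293),50,45),(0,0,255),c)
def rect(cx,cy,a,L,W,z):
    R=np.array([[np.cos(a),-np.sin(a)],[np.sin(a),np.cos(a)]]); q=np.array([[L,W],[-L,W],[-L,-W],[L,-W]])/2@R.T
    return np.c_[q+[cx,cy],[z]*4]
draw(im,'wrist',rect(475.8,-289.2,0.0215,290,110,12),(0,0,255),c)
im=np.hstack([im[50:330,40:420]]);cv2.imwrite('pics/w2_ov.png',cv2.resize(im,None,fx=2.1,fy=2.1,interpolation=cv2.INTER_CUBIC))
```

```text
[448.18734417 -19.61336636 330.79264354]
```

View pics/w2_ov.png

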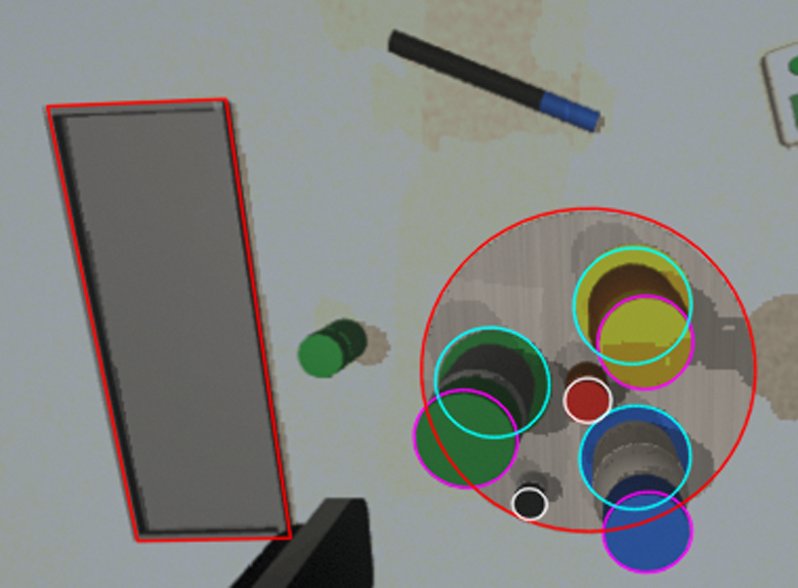

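```bash
python3 -m pendant '[{"jaw":0.0854,"translation":[-0.030,-0.033,0],"angular":[0,0,0]},{"jaw":0.0854,"translation":[-0.031,-0.033,0.02],"angular":[0,0,0]},{"jaw":0.0854,"translation":[0,0,0.06],"angular":[0,0,0]},{"jaw":0.0854,"translation":[0,0,0.06],"angular":[0,0,0]},{"jaw":0.0854,"translation":[0,0,0],"angular":[0,0,0]}]'
python3 -m pendant '[{"jaw":0.0854,"translation":[0,0,0],"angular":[0,0,0]},{"jaw":0.0854,"translation":[0,0,0],"angular":[0,0,0]}]'
python3 - <<'E'
from h import *
c=r.calibration('wrist'); im=r.get_image('wrist')[:,:,::-1].copy(); 
print(r.get_state()['ee_pos'])
draw(im,'wrist',circ((509,-85),27,116),(255,0,255),c)
e=r.get_state()['ee_pos']; draw(im,'wrist',circ(e,27,116),(255,255,255),c)
cv2.imwrite('pics/w3.png',im)
E
```

```text
t: 2.7
ee_pos: [504.7, -82.6, 186.0]
tool_rot: [[-1.0, -0.001, -0.013], [-0.001, 1.0, 0.004], [0.013, 0.004, -1.0]]
force: [0.6, -0.9, 0.0]
finger_gap: 0.998
t: 2.95
ee_pos: [512.1, -85.6, 194.8]
tool_rot: [[-1.0, 0.0, 0.006], [0.0, 1.0, -0.002], [-0.006, -0.002, -1.0]]
force: [0.6, 0.0, 0.1]
finger_gap: 1.002
[511.86093933 -85.73072627 194.60835033]
```

View pics/w3.png

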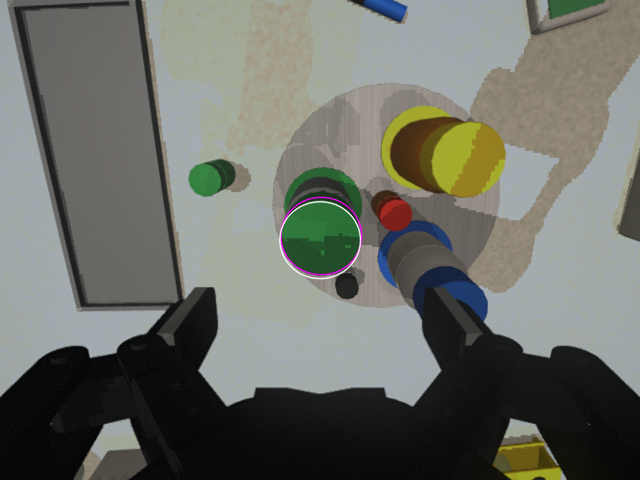

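```bash
python3 -m pendant '[{"jaw":0.0854,"translation":[0.0015,0,0.03],"angular":[0,0,0]},{"jaw":0.0854,"translation":[0,0,0.03],"angular":[0,0,0]},{"jaw":0.0854,"translation":[0,0,0.03],"angular":[0,0,0]},{"jaw":0.0854,"translation":[0,0,0.023],"angular":[0,0,0]},{"jaw":0.0854,"translation":[0,0,0],"angular":[0,0,0]}]'
python3 -m pendant '[{"jaw":0.0854,"translation":[0,0,0],"angular":[0,0,0]},{"jaw":0.04,"translation":[0,0,0],"angular":[0,0,0]},{"jaw":0.03,"translation":[0,0,0],"angular":[0,0,0]},{"jaw":0.03,"translation":[0,0,0],"angular":[0,0,0]},{"jaw":0.03,"translation":[0,0,0],"angular":[0,0,0]}]' 40
python3 -m pendant '[{"jaw":0.03,"translation":[0,0,0],"angular":[0,0,0]},{"jaw":0.03,"translation":[0,0,0],"angular":[0,0,0]}]' 40
```

```text
t: 3.62
ee_pos: [507.6, -85.5, 78.2]
tool_rot: [[-1.0, 0.001, -0.001], [0.001, 1.0, 0.0], [0.001, 0.0, -1.0]]
force: [-0.4, 0.6, 0.1]
finger_gap: 0.995
t: 4.25
ee_pos: [509.2, -85.7, 79.7]
tool_rot: [[-1.0, 0.001, 0.002], [0.001, 1.0, -0.0], [-0.002, -0.0, -1.0]]
force: [-1.4, 1.4, 6.9]
finger_gap: 0.623
t: 4.5
ee_pos: [509.1, -85.7, 79.7]
tool_rot: [[-1.0, 0.001, 0.002], [0.001, 1.0, -0.0], [-0.002, -0.0, -1.0]]
force: [-0.5, -0.3, 5.9]
finger_gap: 0.621
```

```bash
python3 -m pendant '[{"jaw":0.03,"translation":[0,0,-0.01],"angular":[0,0,0]},{"jaw":0.03,"translation":[0,0,-0.02],"angular":[0,0,0]},{"jaw":0.03,"translation":[0,0,-0.03],"angular":[0,0,0]},{"jaw":0.03,"translation":[0,0,-0.03],"angular":[0,0,0]},{"jaw":0.03,"translation":[0,0,0],"angular":[0,0,0]}]'
python3 -m pendant '[{"jaw":0.03,"translation":[0.003,-0.02,0],"angular":[0,0,0]},{"jaw":0.03,"translation":[0.007,-0.04,0],"angular":[0,0,0]},{"jaw":0.03,"translation":[0.007,-0.04,0],"angular":[0,0,0]},{"jaw":0.03,"translation":[0.007,-0.04,0],"angular":[0,0,0]},{"jaw":0.03,"translation":[0.007,-0.04,0],"angular":[0,0,0]}]'
python3 -m pendant '[{"jaw":0.03,"translation":[0.002,-0.02,0],"angular":[0,0,0]},{"jaw":0.03,"translation":[0,0,0],"angular":[0,0,0]},{"jaw":0.03,"translation":[0,0,0],"angular":[0,0,0]},{"jaw":0.03,"translation":[0,0,0],"angular":[0,0,0]}]'
python3 - <<'E'
from h import *
c=r.calibration('wrist'); im=r.get_image('wrist')[:,:,::-1].copy(); 
print(r.get_state()['ee_pos'])
cv2.imwrite('pics/w4.png',im)
cv2.imwrite('pics/t4.png',r.get_image('top')[:,:,::-1])
E
```

```text
t: 5.12
ee_pos: [510.0, -86.1, 170.7]
tool_rot: [[-1.0, 0.001, 0.006], [0.001, 1.0, -0.002], [-0.006, -0.002, -1.0]]
force: [-0.5, -0.4, -2.4]
finger_gap: 0.62
t: 5.75
ee_pos: [475.1, -265.9, 166.1]
tool_rot: [[-1.0, 0.001, -0.003], [0.001, 1.0, 0.002], [0.003, 0.002, -1.0]]
force: [0.3, 1.0, -2.7]
finger_gap: 0.621
t: 6.25
ee_pos: [474.8, -284.1, 168.0]
tool_rot: [[-1.0, -0.0, -0.001], [-0.0, 1.0, 0.001], [0.001, 0.001, -1.0]]
force: [-1.5, 0.2, -2.1]
finger_gap: 0.618
[ 474.92796739 -284.29057356  168.11271634]
```

View pics/w4.png

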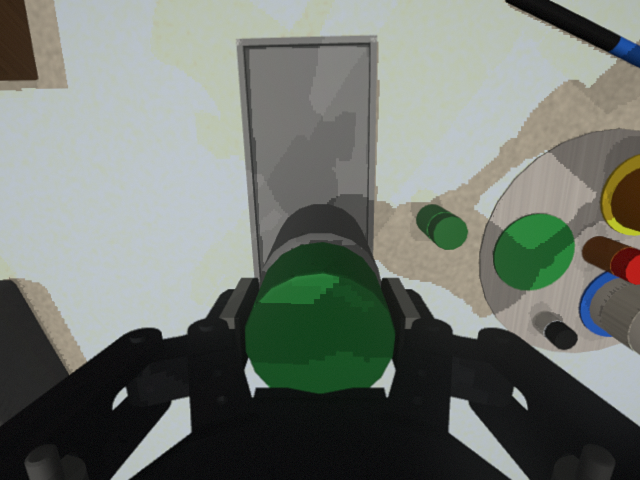

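View pics/t4.png

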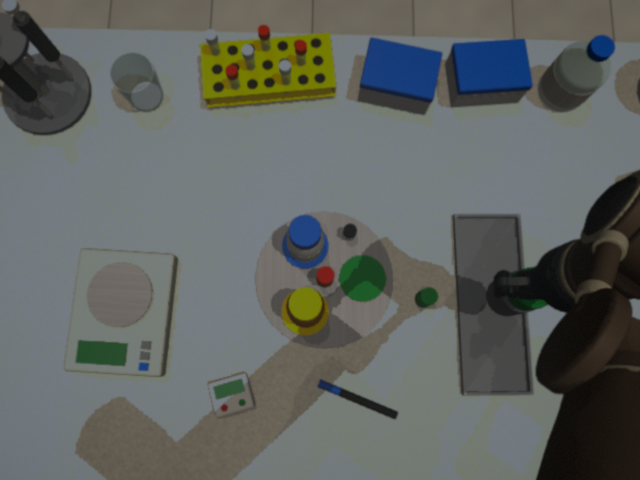

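Run:
```python
from h import *
c=r.calibration('wrist')
print('green coaster',p2w('wrist',[(534,251)],6,c),p2w('top',[(362.3,278)],6))
print('tray rim outer top',p2w('wrist',[(237,38),(377,36)],12,c), 'mid inner at y=200',p2w('wrist',[(252,200),(368,200)],12,c))
```

```text
green coaster [[509.50575852 -83.45900303   6.        ]] [[511.02862722 -82.25173426   6.        ]]
tray rim outer top [[ 332.11189574 -349.22239572   12.        ]
 [ 330.73610451 -239.83493866   12.        ]] mid inner at y=200 [[ 460.46417621 -343.75614578   12.        ]
 [ 460.40417792 -242.16838975   12.        ]]
```

```bash
python3 -m pendant '[{"jaw":0.03,"translation":[0,-0.0067,0.02],"angular":[0,0,0]},{"jaw":0.03,"translation":[0,0,0.03],"angular":[0,0,0]},{"jaw":0.03,"translation":[0,0,0.02],"angular":[0,0,0]},{"jaw":0.03,"translation":[0,0,0.01],"angular":[0,0,0]},{"jaw":0.03,"translation":[0,0,0.005],"angular":[0,0,0]}]'
python3 -m pendant '[{"jaw":0.03,"translation":[0,0,0],"angular":[0,0,0]},{"jaw":0.03,"translation":[0,0,0],"angular":[0,0,0]}]'
```

```text
t: 6.98
ee_pos: [474.4, -292.1, 82.2]
tool_rot: [[-1.0, 0.001, -0.001], [0.001, 1.0, 0.001], [0.001, 0.001, -1.0]]
force: [0.1, 0.5, -2.2]
finger_gap: 0.623
t: 7.22
ee_pos: [475.5, -292.7, 84.1]
tool_rot: [[-1.0, 0.001, 0.001], [0.001, 1.0, -0.001], [-0.001, -0.001, -1.0]]
force: [-1.0, -0.5, -2.0]
finger_gap: 0.62
```

```bash
python3 -m pendant '[{"jaw":0.03,"translation":[0,0.0015,0.003],"angular":[0,0,0]},{"jaw":0.03,"translation":[0,0,0.002],"angular":[0,0,0]},{"jaw":0.03,"translation":[0,0,0.001],"angular":[0,0,0]},{"jaw":0.03,"translation":[0,0,0],"angular":[0,0,0]},{"jaw":0.03,"translation":[0,0,0],"angular":[0,0,0]}]'
```

```text
t: 7.85
ee_pos: [474.9, -290.7, 77.8]
tool_rot: [[-1.0, 0.001, 0.0], [0.001, 1.0, 0.0], [-0.0, 0.0, -1.0]]
force: [-1.9, 2.3, 3.8]
finger_gap: 0.623
```

```bash
python3 -m pendant '[{"jaw":0.056,"translation":[0,0,0],"angular":[0,0,0]},{"jaw":0.062,"translation":[0,0,0],"angular":[0,0,0]},{"jaw":0.0854,"translation":[0,0,0],"angular":[0,0,0]},{"jaw":0.0854,"translation":[0,0,0],"angular":[0,0,0]},{"jaw":0.0854,"translation":[0,0,0],"angular":[0,0,0]}]'
python3 -m pendant '[{"jaw":0.0854,"translation":[0,0,-0.02],"angular":[0,0,0]},{"jaw":0.0854,"translation":[0,0,-0.04],"angular":[0,0,0]},{"jaw":0.0854,"translation":[0,0,-0.05],"angular":[0,0,0]},{"jaw":0.0854,"translation":[0,0,-0.01],"angular":[0,0,0]},{"jaw":0.0854,"translation":[0,0,0],"angular":[0,0,0]}]'
python3 - <<'E'
from h import *
c=r.calibration('wrist'); im=r.get_image('wrist')[:,:,::-1].copy(); 
print(r.get_state()['ee_pos'])
draw(im,'wrist',circ((475.5,-291),27,114),(255,0,255),c)
cv2.imwrite('pics/w5.png',im)
E
```

```text
t: 8.48
ee_pos: [474.8, -290.8, 77.3]
tool_rot: [[-1.0, 0.001, 0.0], [0.001, 1.0, -0.0], [-0.0, -0.0, -1.0]]
force: [-0.1, -0.7, 0.6]
finger_gap: 0.999
t: 9.1
ee_pos: [475.1, -291.0, 197.9]
tool_rot: [[-1.0, 0.001, 0.001], [0.001, 1.0, -0.001], [-0.001, -0.001, -1.0]]
force: [-0.9, 0.3, -1.3]
finger_gap: 1.003
[ 474.18494812 -290.33349894  196.43603732]
```

View pics/w5.png

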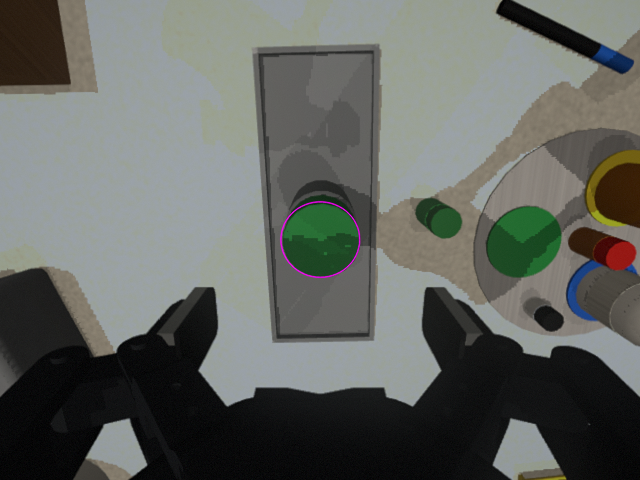

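The green jar stands upright in the tray (cap at 320,239, matching the model circle). Next is blue.

```bash
python3 -m pendant '[{"jaw":0.0854,"translation":[-0.011,0.0378,0],"angular":[0,0,0]},{"jaw":0.0854,"translation":[-0.011,0.0378,0],"angular":[0,0,0]},{"jaw":0.0854,"translation":[-0.011,0.0378,0],"angular":[0,0,0]},{"jaw":0.0854,"translation":[-0.011,0.0378,0],"angular":[0,0,0]},{"jaw":0.0854,"translation":[-0.011,0.0378,0],"angular":[0,0,0]}]'
python3 -m pendant '[{"jaw":0.0854,"translation":[-0.011,0.0378,0],"angular":[0,0,0]},{"jaw":0.0854,"translation":[-0.011,0.0378,0],"angular":[0,0,0]},{"jaw":0.0854,"translation":[-0.011,0.0378,0],"angular":[0,0,0]},{"jaw":0.0854,"translation":[0,0,0],"angular":[0,0,0]},{"jaw":0.0854,"translation":[0,0,0],"angular":[0,0,0]}]'
python3 -m pendant '[{"jaw":0.0854,"translation":[0,0,0],"angular":[0,0,0]}]'
python3 - <<'E'
from h import *
c=r.calibration('wrist'); im=r.get_image('wrist')[:,:,::-1].copy(); 
e=r.get_state()['ee_pos'];print(e)
draw(im,'wrist',circ((563,11),24,116),(255,0,255),c)
draw(im,'wrist',circ((563,11),24,116),(255,0,255),c)
cv2.imwrite('pics/w6.png',im)
E
```

```text
t: 9.78
ee_pos: [528.5, -100.2, 194.5]
tool_rot: [[-1.0, 0.001, -0.005], [0.001, 1.0, 0.001], [0.005, 0.001, -1.0]]
force: [0.7, -0.3, 1.4]
finger_gap: 0.998
t: 10.4
ee_pos: [561.7, 11.3, 195.3]
tool_rot: [[-1.0, 0.0, -0.004], [0.0, 1.0, -0.0], [0.004, -0.0, -1.0]]
force: [0.1, -0.2, 0.1]
finger_gap: 0.999
t: 10.52
ee_pos: [562.3, 10.6, 196.3]
tool_rot: [[-1.0, 0.002, -0.002], [0.002, 1.0, -0.0], [0.002, -0.0, -1.0]]
force: [0.2, -1.1, 0.0]
finger_gap: 1.004
[562.52128611  10.46159139 196.65974283]
```

View pics/w6.png

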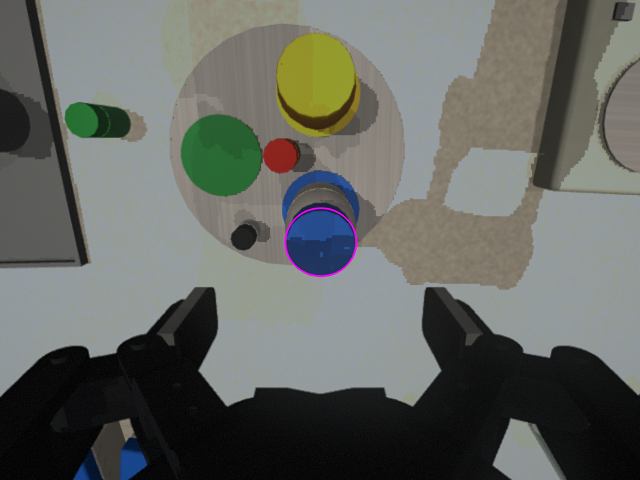

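```bash
python3 -m pendant '[{"jaw":0.0854,"translation":[0,0,0.03],"angular":[0,0,0]},{"jaw":0.0854,"translation":[0,0,0.03],"angular":[0,0,0]},{"jaw":0.0854,"translation":[0,0,0.03],"angular":[0,0,0]},{"jaw":0.0854,"translation":[0,0,0.026],"angular":[0,0,0]},{"jaw":0.0854,"translation":[0,0,0],"angular":[0,0,0]}]'
python3 -m pendant '[{"jaw":0.0854,"translation":[0,0,0],"angular":[0,0,0]},{"jaw":0.04,"translation":[0,0,0],"angular":[0,0,0]},{"jaw":0.03,"translation":[0,0,0],"angular":[0,0,0]},{"jaw":0.03,"translation":[0,0,0],"angular":[0,0,0]},{"jaw":0.03,"translation":[0,0,0],"angular":[0,0,0]}]' 40
python3 -m pendant '[{"jaw":0.03,"translation":[0,0,0],"angular":[0,0,0]},{"jaw":0.03,"translation":[0,0,0],"angular":[0,0,0]}]' 40
```

```text
t: 11.2
ee_pos: [560.6, 10.8, 79.0]
tool_rot: [[-1.0, 0.002, -0.006], [0.002, 1.0, 0.0], [0.006, 0.0, -1.0]]
force: [0.2, 0.9, 0.4]
finger_gap: 1.001
t: 11.82
ee_pos: [564.1, 11.4, 82.6]
tool_rot: [[-1.0, 0.001, 0.002], [0.001, 1.0, -0.0], [-0.002, -0.0, -1.0]]
force: [-0.9, -0.7, 6.4]
finger_gap: 0.55
t: 12.08
ee_pos: [564.2, 11.4, 82.6]
tool_rot: [[-1.0, 0.001, 0.002], [0.001, 1.0, -0.0], [-0.002, -0.0, -1.0]]
force: [-1.5, -0.4, 6.1]
finger_gap: 0.552
```

```bash
python3 -m pendant '[{"jaw":0.03,"translation":[0,0,-0.01],"angular":[0,0,0]},{"jaw":0.03,"translation":[0,0,-0.02],"angular":[0,0,0]},{"jaw":0.03,"translation":[0,0,-0.03],"angular":[0,0,0]},{"jaw":0.03,"translation":[0,0,-0.03],"angular":[0,0,0]},{"jaw":0.03,"translation":[0,-0.02,0],"angular":[0,0,0]}]'
python3 -m pendant '[{"jaw":0.03,"translation":[0,-0.04,0],"angular":[0,0,0]},{"jaw":0.03,"translation":[0,-0.04,0],"angular":[0,0,0]},{"jaw":0.03,"translation":[0,-0.04,0],"angular":[0,0,0]},{"jaw":0.03,"translation":[0,-0.04,0],"angular":[0,0,0]},{"jaw":0.03,"translation":[0,-0.04,0],"angular":[0,0,0]}]'
python3 -m pendant '[{"jaw":0.03,"translation":[0,-0.04,0],"angular":[0,0,0]},{"jaw":0.03,"translation":[0,-0.04,0],"angular":[0,0,0]},{"jaw":0.03,"translation":[0,0,0],"angular":[0,0,0]},{"jaw":0.03,"translation":[0,0,0],"angular":[0,0,0]},{"jaw":0.03,"translation":[0,0,0],"angular":[0,0,0]}]'
```

```text
t: 12.7
ee_pos: [565.0, -8.1, 173.9]
tool_rot: [[-1.0, -0.001, 0.006], [-0.001, 1.0, -0.0], [-0.006, -0.0, -1.0]]
force: [0.4, -0.1, -2.0]
finger_gap: 0.549
t: 13.32
ee_pos: [560.9, -210.2, 169.1]
tool_rot: [[-1.0, 0.002, -0.003], [0.002, 1.0, 0.001], [0.003, 0.001, -1.0]]
force: [0.1, 0.1, -2.1]
finger_gap: 0.547
t: 13.95
ee_pos: [562.1, -287.3, 170.3]
tool_rot: [[-1.0, 0.0, -0.002], [0.0, 1.0, 0.001], [0.002, 0.001, -1.0]]
force: [-0.5, 0.1, -2.8]
finger_gap: 0.553
```

```bash
python3 -m pendant '[{"jaw":0.03,"translation":[-0.003,-0.0015,0.02],"angular":[0,0,0]},{"jaw":0.03,"translation":[0,0,0.03],"angular":[0,0,0]},{"jaw":0.03,"translation":[0,0,0.02],"angular":[0,0,0]},{"jaw":0.03,"translation":[0,0,0.01],"angular":[0,0,0]},{"jaw":0.03,"translation":[0,0,0.003],"angular":[0,0,0]}]'
python3 -m pendant '[{"jaw":0.03,"translation":[0,0,0],"angular":[0,0,0]},{"jaw":0.03,"translation":[0,0,0],"angular":[0,0,0]}]'
```

```text
t: 14.58
ee_pos: [565.6, -289.6, 87.4]
tool_rot: [[-1.0, 0.001, -0.001], [0.001, 1.0, 0.001], [0.001, 0.001, -1.0]]
force: [0.6, 0.6, -1.6]
finger_gap: 0.555
t: 14.82
ee_pos: [566.6, -290.5, 89.5]
tool_rot: [[-1.0, 0.001, 0.002], [0.001, 1.0, -0.001], [-0.002, -0.001, -1.0]]
force: [0.8, 0.2, -1.4]
finger_gap: 0.553
```

```bash
python3 -m pendant '[{"jaw":0.03,"translation":[0,0.001,0.004],"angular":[0,0,0]},{"jaw":0.03,"translation":[0,0,0.003],"angular":[0,0,0]},{"jaw":0.03,"translation":[0,0,0.001],"angular":[0,0,0]},{"jaw":0.03,"translation":[0,0,0.001],"angular":[0,0,0]},{"jaw":0.03,"translation":[0,0,0],"angular":[0,0,0]}]'
python3 -m pendant '[{"jaw":0.03,"translation":[0,0,0],"angular":[0,0,0]}]'
```

```text
t: 15.45
ee_pos: [565.9, -289.0, 80.7]
tool_rot: [[-1.0, 0.001, -0.0], [0.001, 1.0, 0.0], [0.0, 0.0, -1.0]]
force: [-3.1, 1.0, 6.3]
finger_gap: 0.549
t: 15.58
ee_pos: [565.9, -289.0, 80.7]
tool_rot: [[-1.0, 0.001, 0.0], [0.001, 1.0, 0.0], [-0.0, 0.0, -1.0]]
force: [-2.4, 1.5, 5.2]
finger_gap: 0.551
```

```bash
python3 -m pendant '[{"jaw":0.05,"translation":[0,0,0],"angular":[0,0,0]},{"jaw":0.056,"translation":[0,0,0],"angular":[0,0,0]},{"jaw":0.0854,"translation":[0,0,0],"angular":[0,0,0]},{"jaw":0.0854,"translation":[0,0,0],"angular":[0,0,0]},{"jaw":0.0854,"translation":[0,0,0],"angular":[0,0,0]}]'
python3 -m pendant '[{"jaw":0.0854,"translation":[0,0,-0.02],"angular":[0,0,0]},{"jaw":0.0854,"translation":[0,0,-0.04],"angular":[0,0,0]},{"jaw":0.0854,"translation":[0,0,-0.05],"angular":[0,0,0]},{"jaw":0.0854,"translation":[0.014,0.038,0],"angular":[0,0,0]},{"jaw":0.0854,"translation":[0.014,0.038,0],"angular":[0,0,0]}]'
python3 -m pendant '[{"jaw":0.0854,"translation":[0.014,0.038,0],"angular":[0,0,0]},{"jaw":0.0854,"translation":[0.014,0.038,0],"angular":[0,0,0]},{"jaw":0.0854,"translation":[0.014,0.038,0],"angular":[0,0,0]},{"jaw":0.0854,"translation":[0.014,0.038,0],"angular":[0,0,0]},{"jaw":0.0854,"translation":[0.014,0.038,0],"angular":[0,0,0]}]'
python3 -m pendant '[{"jaw":0.0854,"translation":[0.010,0.031,0],"angular":[0,0,0]},{"jaw":0.0854,"translation":[0,0,0],"angular":[0,0,0]},{"jaw":0.0854,"translation":[0,0,0],"angular":[0,0,0]},{"jaw":0.0854,"translation":[0,0,0],"angular":[0,0,0]}]'
python3 - <<'E'
from h import *
c=r.calibration('wrist'); im=r.get_image('wrist')[:,:,::-1].copy(); 
e=r.get_state()['ee_pos'];print(e)
draw(im,'wrist',circ((458,8),24,116),(255,0,255),c)
cv2.imwrite('pics/w7.png',im)
E
```

```text
t: 16.2
ee_pos: [565.8, -289.0, 79.2]
tool_rot: [[-1.0, 0.001, -0.0], [0.001, 1.0, 0.0], [0.0, 0.0, -1.0]]
force: [-0.5, -0.3, -0.1]
finger_gap: 0.999
t: 16.82
ee_pos: [538.7, -213.0, 192.3]
tool_rot: [[-1.0, 0.002, 0.004], [0.002, 1.0, -0.002], [-0.004, -0.002, -1.0]]
force: [-0.3, 0.8, -0.6]
finger_gap: 0.997
t: 17.45
ee_pos: [468.2, -21.8, 191.0]
tool_rot: [[-1.0, 0.001, 0.003], [0.001, 1.0, -0.0], [-0.003, -0.0, -1.0]]
force: [0.5, -1.1, 0.9]
finger_gap: 0.998
t: 17.95
ee_pos: [458.8, 7.3, 189.8]
tool_rot: [[-1.0, 0.002, 0.001], [0.002, 1.0, -0.0], [-0.001, -0.0, -1.0]]
force: [0.2, 0.7, -0.0]
finger_gap: 0.999
[458.66401983   7.22323623 189.61851448]
```

View pics/w7.png

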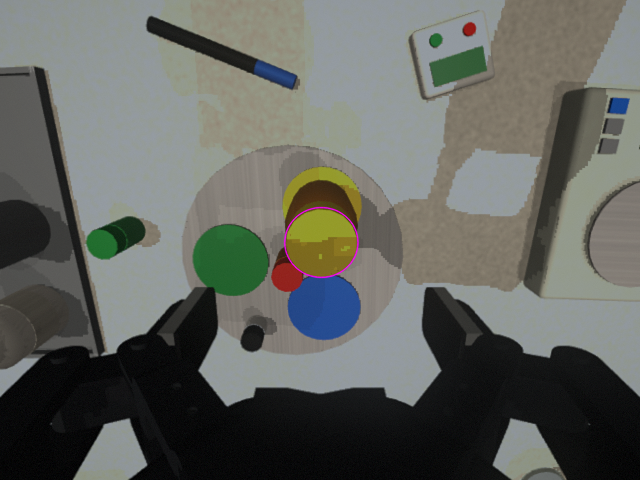

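Yellow's cap is at (321,242), on the predicted circle. Down 108 mm to TCP 82, then grip.

```bash
python3 -m pendant '[{"jaw":0.0854,"translation":[0,0.0005,0.03],"angular":[0,0,0]},{"jaw":0.0854,"translation":[0,0,0.03],"angular":[0,0,0]},{"jaw":0.0854,"translation":[0,0,0.03],"angular":[0,0,0]},{"jaw":0.0854,"translation":[0,0,0.018],"angular":[0,0,0]},{"jaw":0.0854,"translation":[0,0,0],"angular":[0,0,0]}]'
python3 -m pendant '[{"jaw":0.0854,"translation":[0,0,0],"angular":[0,0,0]},{"jaw":0.04,"translation":[0,0,0],"angular":[0,0,0]},{"jaw":0.03,"translation":[0,0,0],"angular":[0,0,0]},{"jaw":0.03,"translation":[0,0,0],"angular":[0,0,0]},{"jaw":0.03,"translation":[0,0,0],"angular":[0,0,0]}]' 40
python3 -m pendant '[{"jaw":0.03,"translation":[0,0,0],"angular":[0,0,0]},{"jaw":0.03,"translation":[0,0,0],"angular":[0,0,0]}]' 40
```

```text
t: 18.62
ee_pos: [456.7, 8.1, 79.7]
tool_rot: [[-1.0, 0.002, -0.004], [0.002, 1.0, 0.0], [0.004, 0.0, -1.0]]
force: [0.1, 0.4, 0.5]
finger_gap: 1.001
t: 19.25
ee_pos: [458.9, 8.5, 82.3]
tool_rot: [[-1.0, 0.001, 0.002], [0.001, 1.0, -0.0], [-0.002, -0.0, -1.0]]
force: [-0.8, -0.5, 4.9]
finger_gap: 0.549
t: 19.5
ee_pos: [458.9, 8.5, 82.3]
tool_rot: [[-1.0, 0.001, 0.002], [0.001, 1.0, -0.0], [-0.002, -0.0, -1.0]]
force: [-2.8, -0.4, 5.5]
finger_gap: 0.547
```

```bash
python3 -m pendant '[{"jaw":0.03,"translation":[0,0,-0.01],"angular":[0,0,0]},{"jaw":0.03,"translation":[0,0,-0.02],"angular":[0,0,0]},{"jaw":0.03,"translation":[0,0,-0.03],"angular":[0,0,0]},{"jaw":0.03,"translation":[0,0,-0.03],"angular":[0,0,0]},{"jaw":0.03,"translation":[0.005,-0.02,0],"angular":[0,0,0]}]'
python3 -m pendant '[{"jaw":0.03,"translation":[0.01,-0.04,0],"angular":[0,0,0]},{"jaw":0.03,"translation":[0.01,-0.04,0],"angular":[0,0,0]},{"jaw":0.03,"translation":[0.01,-0.04,0],"angular":[0,0,0]},{"jaw":0.03,"translation":[0.01,-0.04,0],"angular":[0,0,0]},{"jaw":0.03,"translation":[0.01,-0.04,0],"angular":[0,0,0]}]'
python3 -m pendant '[{"jaw":0.03,"translation":[0.01,-0.04,0],"angular":[0,0,0]},{"jaw":0.03,"translation":[0.008,-0.04,0],"angular":[0,0,0]},{"jaw":0.03,"translation":[0,0,0],"angular":[0,0,0]},{"jaw":0.03,"translation":[0,0,0],"angular":[0,0,0]},{"jaw":0.03,"translation":[0,0,0],"angular":[0,0,0]}]'
```

```text
t: 20.12
ee_pos: [455.2, -10.9, 174.1]
tool_rot: [[-1.0, -0.001, 0.006], [-0.001, 1.0, -0.0], [-0.006, -0.0, -1.0]]
force: [0.2, 0.0, -1.9]
finger_gap: 0.55
t: 20.75
ee_pos: [401.8, -212.0, 171.0]
tool_rot: [[-1.0, 0.001, -0.001], [0.001, 1.0, 0.001], [0.001, 0.001, -1.0]]
force: [0.9, -0.1, -1.9]
finger_gap: 0.551
t: 21.38
ee_pos: [384.6, -289.9, 170.9]
tool_rot: [[-1.0, -0.0, -0.001], [-0.0, 1.0, 0.001], [0.001, 0.001, -1.0]]
force: [-0.3, 0.2, -1.8]
finger_gap: 0.551
```

```bash
python3 -m pendant '[{"jaw":0.03,"translation":[-0.001,-0.0025,0.02],"angular":[0,0,0]},{"jaw":0.03,"translation":[0,0,0.03],"angular":[0,0,0]},{"jaw":0.03,"translation":[0,0,0.02],"angular":[0,0,0]},{"jaw":0.03,"translation":[0,0,0.01],"angular":[0,0,0]},{"jaw":0.03,"translation":[0,0,0.003],"angular":[0,0,0]}]'
python3 -m pendant '[{"jaw":0.03,"translation":[0,0,0],"angular":[0,0,0]},{"jaw":0.03,"translation":[0,0,0],"angular":[0,0,0]}]'
```

```text
t: 22.0
ee_pos: [385.8, -293.0, 87.9]
tool_rot: [[-1.0, 0.0, -0.001], [0.0, 1.0, 0.001], [0.001, 0.001, -1.0]]
force: [-0.4, -0.1, -2.4]
finger_gap: 0.55
t: 22.25
ee_pos: [386.4, -294.3, 89.2]
tool_rot: [[-1.0, 0.001, 0.001], [0.001, 1.0, -0.001], [-0.001, -0.001, -1.0]]
force: [0.3, -1.0, -1.7]
finger_gap: 0.552
```

```bash
python3 -m pendant '[{"jaw":0.03,"translation":[0,0.001,0.004],"angular":[0,0,0]},{"jaw":0.03,"translation":[0,0,0.003],"angular":[0,0,0]},{"jaw":0.03,"translation":[0,0,0.001],"angular":[0,0,0]},{"jaw":0.03,"translation":[0,0,0.001],"angular":[0,0,0]},{"jaw":0.03,"translation":[0,0,0],"angular":[0,0,0]}]'
python3 -m pendant '[{"jaw":0.03,"translation":[0,0,0],"angular":[0,0,0]}]'
```

```text
t: 22.88
ee_pos: [385.7, -292.7, 80.3]
tool_rot: [[-1.0, 0.001, -0.001], [0.001, 1.0, 0.001], [0.001, 0.001, -1.0]]
force: [-2.3, 2.0, 6.4]
finger_gap: 0.549
t: 23.0
ee_pos: [385.7, -292.7, 80.3]
tool_rot: [[-1.0, 0.001, -0.001], [0.001, 1.0, 0.001], [0.001, 0.001, -1.0]]
force: [-2.0, 1.4, 6.7]
finger_gap: 0.55
```

```bash
python3 -m pendant '[{"jaw":0.05,"translation":[0,0,0],"angular":[0,0,0]},{"jaw":0.056,"translation":[0,0,0],"angular":[0,0,0]},{"jaw":0.0854,"translation":[0,0,0],"angular":[0,0,0]},{"jaw":0.0854,"translation":[0,0,0],"angular":[0,0,0]},{"jaw":0.0854,"translation":[0,0,0],"angular":[0,0,0]}]'
python3 -m pendant '[{"jaw":0.0854,"translation":[0,0,-0.02],"angular":[0,0,0]},{"jaw":0.0854,"translation":[0,0,-0.04],"angular":[0,0,0]},{"jaw":0.0854,"translation":[0,0,-0.05],"angular":[0,0,0]},{"jaw":0.0854,"translation":[-0.009,0.038,0],"angular":[0,0,0]},{"jaw":0.0854,"translation":[-0.009,0.038,0],"angular":[0,0,0]}]'
python3 -m pendant '[{"jaw":0.0854,"translation":[-0.009,0.038,0],"angular":[0,0,0]},{"jaw":0.0854,"translation":[-0.009,0.038,0],"angular":[0,0,0]},{"jaw":0.0854,"translation":[-0.009,0.038,0],"angular":[0,0,0]},{"jaw":0.0854,"translation":[-0.009,0.038,0],"angular":[0,0,0]},{"jaw":0.0854,"translation":[-0.009,0.038,0],"angular":[0,0,0]}]'
python3 -m pendant '[{"jaw":0.0854,"translation":[0,0,0],"angular":[0,0,0]},{"jaw":0.0854,"translation":[0,0,0],"angular":[0,0,0]},{"jaw":0.0854,"translation":[0,0,0],"angular":[0,0,0]}]'
python3 - <<'E'
from h import *
import pickle
c=r.calibration('wrist'); im=r.get_image('wrist')[:,:,::-1].copy(); 
pickle.dump((c,im),open('w8.pkl','wb'))
e=r.get_state()['ee_pos'];print(e)
cv2.imwrite('pics/w8.png',im)
cv2.imwrite('pics/t8.png',r.get_image('top')[:,:,::-1])
E
```

```text
t: 23.62
ee_pos: [385.7, -292.8, 79.2]
tool_rot: [[-1.0, 0.001, -0.0], [0.001, 1.0, 0.0], [0.0, 0.0, -1.0]]
force: [-0.1, -0.4, 0.4]
finger_gap: 0.999
t: 24.25
ee_pos: [404.5, -216.6, 190.4]
tool_rot: [[-1.0, 0.003, 0.002], [0.003, 1.0, -0.001], [-0.002, -0.001, -1.0]]
force: [0.4, 0.2, -0.6]
finger_gap: 1.003
t: 24.88
ee_pos: [449.2, -25.6, 189.3]
tool_rot: [[-1.0, 0.001, 0.0], [0.001, 1.0, -0.0], [-0.0, -0.0, -1.0]]
force: [0.6, -0.2, 0.3]
finger_gap: 0.999
t: 25.25
ee_pos: [448.8, -27.7, 189.2]
tool_rot: [[-1.0, 0.002, -0.0], [0.002, 1.0, -0.0], [0.0, -0.0, -1.0]]
force: [-0.2, 0.6, 0.2]
finger_gap: 1.002
[448.86195581 -27.74787579 189.21319401]
```

View pics/w8.png

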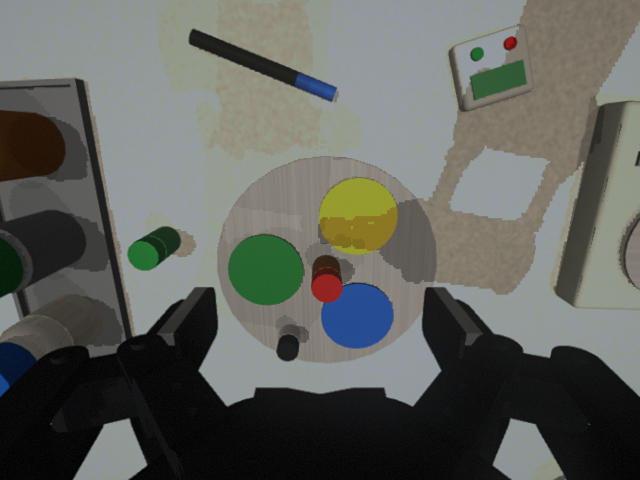

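View pics/t8.png

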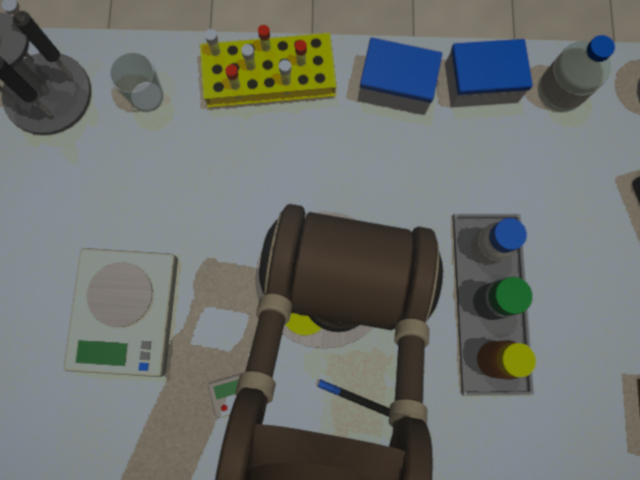

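Run:
```python
from h import *
import pickle
c,im=pickle.load(open('w8.pkl','rb')); hsv=cv2.cvtColor(im,cv2.COLOR_BGR2HSV)
def fit(name,c,im,box,h0,h1,z):
    x0,y0,x1,y1=box; hsv=cv2.cvtColor(im[y0:y1,x0:x1],cv2.COLOR_BGR2HSV)
    m=cv2.inRange(hsv,(h0,110,40),(h1,255,255))
    k=max(cv2.findContours(m,0,cv2.CHAIN_APPROX_NONE)[0],key=cv2.contourArea)
    k=cv2.convexHull(k).reshape(-1,2)+[x0,y0]
    P=p2w(name,k,z,c)[:,:2]
    A=np.c_[2*P,np.ones(len(P))]; s=np.linalg.lstsq(A,(P**2).sum(1),rcond=None)[0]
    return s[:2].round(1), round(float(np.sqrt(s[2]+s[0]**2+s[1]**2)),1)
Y=fit('wrist',c,im,(310,170,405,262),20,35,6);G=fit('wrist',c,im,(220,225,312,312),50,75,6);B=fit('wrist',c,im,(312,280,405,355),100,125,6)
print('Y',Y,'G',G,'B',B, 'mean',np.mean([Y[0],G[0],B[0]],0), [np.linalg.norm(a[0]-b[0]).round(1) for a,b in((Y,G),(G,B),(B,Y))])
print('vial',p2w('wrist',[(327,288.5)],53,c))
t=cv2.imread('pics/t4.png');ct=r.calibration('top')
print('G top',fit('top',ct,t,(335,250,390,305),50,75,6))
draw(im,'wrist',circ((507.5,-21.2),14,53),(255,255,255),c);draw(im,'wrist',circ((507.5,-21.2),14,3),(255,255,255),c)
cv2.imwrite('pics/w8c.png',cv2.resize(im[150:380,210:450],None,fx=2.5,fy=2.5))
```

```text
Y (array([455.8,   9. ]), 38.0) G (array([511.2, -83. ]), 37.6) B (array([562.9,  11. ]), 37.8) mean [509.96666667 -21.        ] [np.float64(107.4), np.float64(107.3), np.float64(107.1)]
vial [[509.25294446 -21.44538575  53.        ]]
G top (array([511.4, -81.9]), 36.7)
```

View pics/w8c.png

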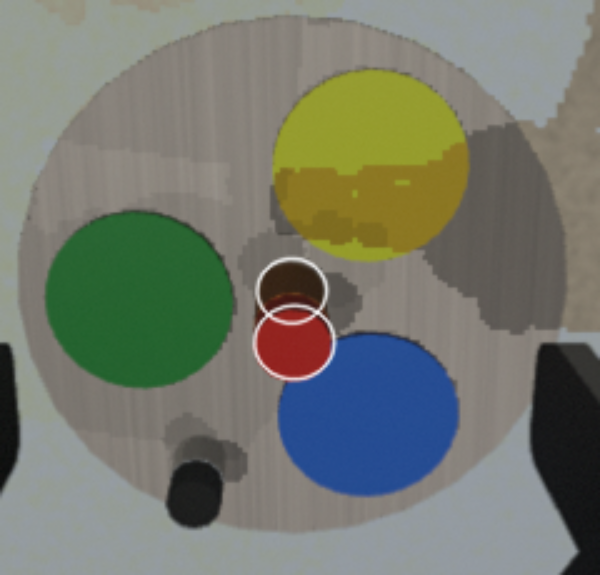

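```bash
python3 -m pendant '[{"jaw":0.0854,"translation":[-0.030,0.0034,0.02],"angular":[0,0,0]},{"jaw":0.0854,"translation":[-0.030,0.003,0.03],"angular":[0,0,0]},{"jaw":0.0854,"translation":[0,0,0.04],"angular":[0,0,0]},{"jaw":0.0854,"translation":[0,0,0.02],"angular":[0,0,0]},{"jaw":0.0854,"translation":[0,0,0],"angular":[0,0,0]}]'
python3 -m pendant '[{"jaw":0.0854,"translation":[0,0,0],"angular":[0,0,0]},{"jaw":0.0854,"translation":[0,0,0],"angular":[0,0,0]},{"jaw":0.0854,"translation":[0,0,0],"angular":[0,0,0]}]'
python3 - <<'E'
from h import *
c=r.calibration('wrist'); im=r.get_image('wrist')[:,:,::-1].copy(); 
e=r.get_state()['ee_pos'];print(e)
draw(im,'wrist',circ(e,14,53),(255,255,255),c)
cv2.imwrite('pics/w9.png',im)
E
```

```text
t: 25.98
ee_pos: [507.1, -20.9, 77.3]
tool_rot: [[-1.0, 0.002, -0.005], [0.002, 1.0, 0.001], [0.005, 0.001, -1.0]]
force: [0.2, -0.7, 0.1]
finger_gap: 1.002
t: 26.35
ee_pos: [509.9, -20.7, 80.4]
tool_rot: [[-1.0, 0.001, 0.002], [0.001, 1.0, -0.0], [-0.002, -0.0, -1.0]]
force: [-0.5, 0.1, -0.4]
finger_gap: 1.001
[509.73125291 -20.61540009  80.22627038]
```

View pics/w9.png

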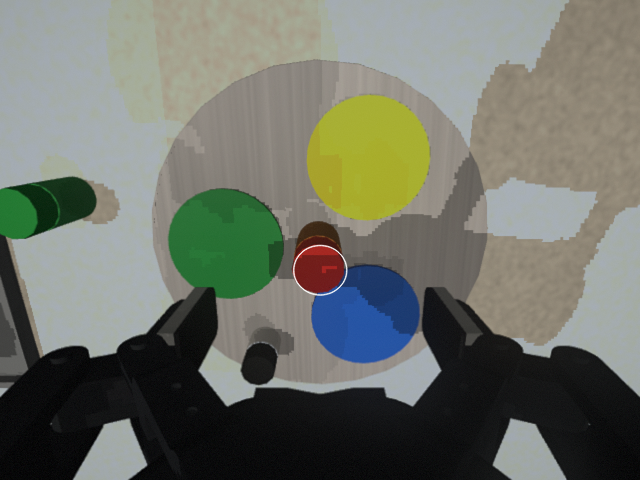

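```bash
python3 -m pendant '[{"jaw":0.0854,"translation":[0.0005,0,0.02],"angular":[0,0,0]},{"jaw":0.0854,"translation":[0,0,0.02],"angular":[0,0,0]},{"jaw":0.0854,"translation":[0,0,0.015],"angular":[0,0,0]},{"jaw":0.0854,"translation":[0,0,0.009],"angular":[0,0,0]},{"jaw":0.0854,"translation":[0,0,0],"angular":[0,0,0]}]'
python3 -m pendant '[{"jaw":0.0854,"translation":[0,0,0],"angular":[0,0,0]},{"jaw":0.04,"translation":[0,0,0],"angular":[0,0,0]},{"jaw":0.03,"translation":[0,0,0],"angular":[0,0,0]},{"jaw":0.02,"translation":[0,0,0],"angular":[0,0,0]},{"jaw":0.015,"translation":[0,0,0],"angular":[0,0,0]}]' 25
python3 -m pendant '[{"jaw":0.01,"translation":[0,0,0],"angular":[0,0,0]},{"jaw":0.01,"translation":[0,0,0],"angular":[0,0,0]},{"jaw":0.01,"translation":[0,0,0],"angular":[0,0,0]}]' 25
```

```text
t: 27.02
ee_pos: [508.1, -20.4, 14.7]
tool_rot: [[-1.0, 0.001, -0.001], [0.001, 1.0, 0.0], [0.001, 0.0, -1.0]]
force: [0.1, 0.2, -0.3]
finger_gap: 1.001
t: 27.65
ee_pos: [508.8, -20.5, 15.6]
tool_rot: [[-1.0, 0.001, 0.0], [0.001, 1.0, -0.0], [-0.0, -0.0, -1.0]]
force: [-0.4, -0.8, 2.2]
finger_gap: 0.321
t: 28.02
ee_pos: [508.8, -20.5, 15.5]
tool_rot: [[-1.0, 0.001, 0.0], [0.001, 1.0, -0.0], [-0.0, -0.0, -1.0]]
force: [-1.7, -0.4, 4.7]
finger_gap: 0.324
```

```bash
python3 -m pendant '[{"jaw":0.01,"translation":[0,0,-0.01],"angular":[0,0,0]},{"jaw":0.01,"translation":[0,0,-0.03],"angular":[0,0,0]},{"jaw":0.01,"translation":[0,0,-0.04],"angular":[0,0,0]},{"jaw":0.01,"translation":[0,0,-0.04],"angular":[0,0,0]},{"jaw":0.01,"translation":[0.008,0.03,-0.02],"angular":[0,0,0]}]'
python3 -m pendant '[{"jaw":0.01,"translation":[0.011,0.04,0],"angular":[0,0,0]},{"jaw":0.01,"translation":[0.011,0.04,0],"angular":[0,0,0]},{"jaw":0.01,"translation":[0.011,0.04,0],"angular":[0,0,0]},{"jaw":0.01,"translation":[0.011,0.04,0],"angular":[0,0,0]},{"jaw":0.01,"translation":[0.011,0.04,0],"angular":[0,0,0]}]'
python3 -m pendant '[{"jaw":0.01,"translation":[0.011,0.04,0],"angular":[0,0,0]},{"jaw":0.01,"translation":[0.011,0.04,0],"angular":[0,0,0]},{"jaw":0.01,"translation":[0,0,0],"angular":[0,0,0]},{"jaw":0.01,"translation":[0,0,0],"angular":[0,0,0]},{"jaw":0.01,"translation":[0,0,0],"angular":[0,0,0]}]'
python3 - <<'E'
from h import *
import pickle
c=r.calibration('wrist'); im=r.get_image('wrist')[:,:,::-1].copy(); 
pickle.dump((c,im),open('w10.pkl','wb'))
e=r.get_state()['ee_pos'];print(e)
draw(im,'wrist',circ((473,293),50,45),(0,0,255),c)
cv2.imwrite('pics/w10.png',im)
E
```

```text
t: 28.65
ee_pos: [502.7, 8.6, 158.4]
tool_rot: [[-1.0, 0.004, 0.005], [0.004, 1.0, -0.001], [-0.005, -0.001, -1.0]]
force: [-0.3, 0.5, 0.3]
finger_gap: 0.324
t: 29.28
ee_pos: [445.1, 210.7, 155.5]
tool_rot: [[-1.0, 0.001, 0.0], [0.001, 1.0, 0.0], [-0.0, 0.0, -1.0]]
force: [0.7, -0.1, 0.3]
finger_gap: 0.319
t: 29.9
ee_pos: [424.0, 288.5, 155.2]
tool_rot: [[-1.0, 0.002, -0.0], [0.002, 1.0, -0.001], [0.0, -0.001, -1.0]]
force: [-0.4, 0.0, 0.2]
finger_gap: 0.322
[424.10673323 288.50199157 155.1923407 ]
```

View pics/w10.png

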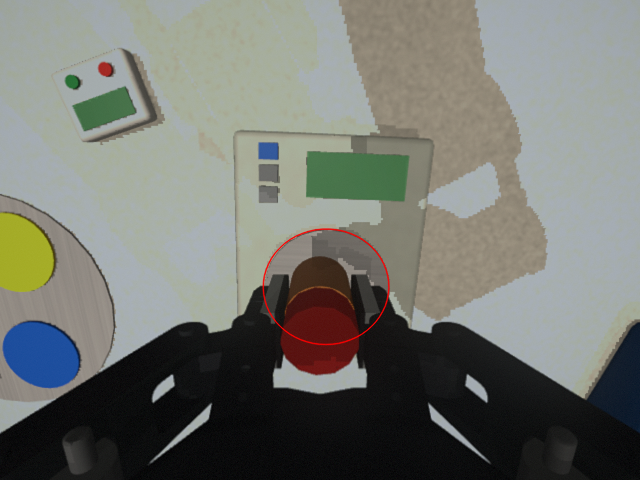

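Run:
```python
from h import *
import pickle
c,im=pickle.load(open('w10.pkl','rb'))
im=im.copy(); draw(im,'wrist',circ((473,293),50,45),(0,0,255),c);draw(im,'wrist',circ((473,291),50,45),(255,0,0),c)
cv2.imwrite('pics/w10c.png',cv2.resize(cv2.convertScaleAbs(im[200:350,220:430],alpha=1.3),None,fx=3.7,fy=3.7))
t=cv2.imread('pics/top0.png');ct=r.calibration('top');draw(t,'top',circ((473,293),50,45),(0,0,255),ct);draw(t,'top',circ((473,291),50,45),(255,0,0),ct)
cv2.imwrite('pics/t0c.png',cv2.resize(t[240:385,50:190],None,fx=4,fy=4,interpolation=cv2.INTER_CUBIC))
```

```text
(no output)
```

View pics/w10c.png

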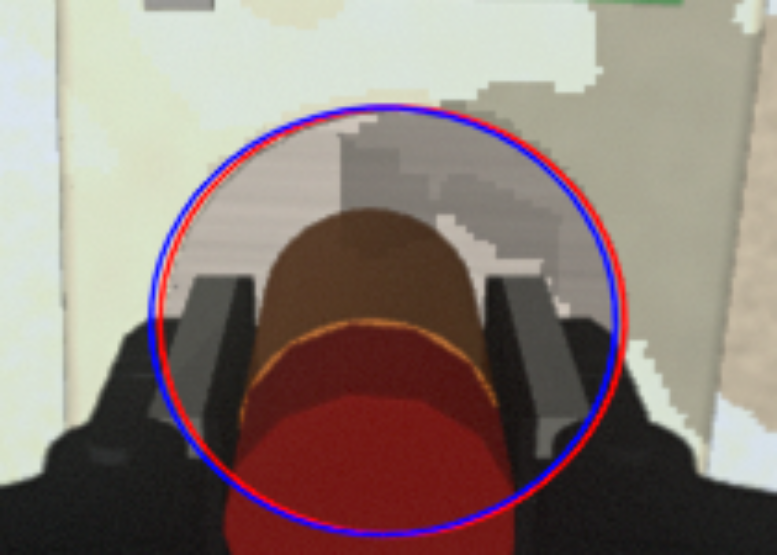

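View pics/t0c.png

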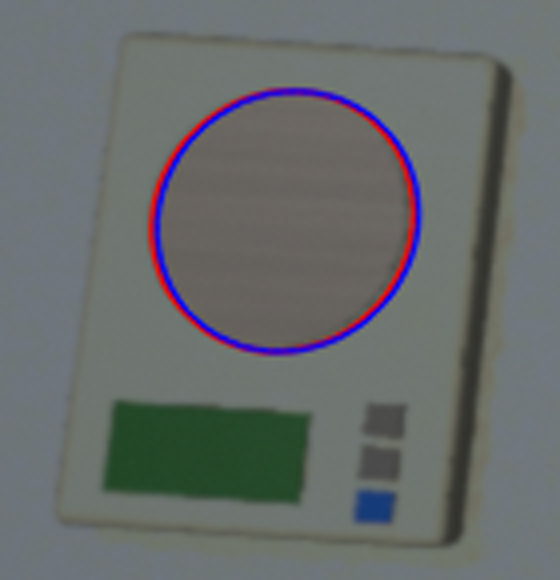

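```bash
python3 -m pendant '[{"jaw":0.01,"translation":[-0.025,0.002,0],"angular":[0,0,0]},{"jaw":0.01,"translation":[-0.025,0.002,0.02],"angular":[0,0,0]},{"jaw":0.01,"translation":[0,0,0.03],"angular":[0,0,0]},{"jaw":0.01,"translation":[0,0,0.03],"angular":[0,0,0]},{"jaw":0.01,"translation":[0,0,0.008],"angular":[0,0,0]}]'
python3 -m pendant '[{"jaw":0.01,"translation":[0,0,0],"angular":[0,0,0]},{"jaw":0.01,"translation":[0,0,0],"angular":[0,0,0]},{"jaw":0.01,"translation":[0,0,0],"angular":[0,0,0]}]'
```

```text
t: 30.58
ee_pos: [472.4, 291.6, 65.1]
tool_rot: [[-1.0, 0.003, -0.004], [0.003, 1.0, -0.002], [0.004, -0.002, -1.0]]
force: [-0.5, 0.1, 0.1]
finger_gap: 0.324
t: 30.95
ee_pos: [474.9, 294.1, 68.7]
tool_rot: [[-1.0, 0.001, 0.002], [0.001, 1.0, 0.001], [-0.002, 0.001, -1.0]]
force: [-0.4, 0.2, -1.0]
finger_gap: 0.318
```

```bash
python3 -m pendant '[{"jaw":0.01,"translation":[0,-0.0015,0.004],"angular":[0,0,0]},{"jaw":0.01,"translation":[0,0,0.003],"angular":[0,0,0]},{"jaw":0.01,"translation":[0,0,0.002],"angular":[0,0,0]},{"jaw":0.01,"translation":[0,0,0.001],"angular":[0,0,0]},{"jaw":0.01,"translation":[0,0,0],"angular":[0,0,0]}]'
python3 -m pendant '[{"jaw":0.01,"translation":[0,0,0],"angular":[0,0,0]}]'
```

```text
t: 31.58
ee_pos: [473.7, 292.0, 57.6]
tool_rot: [[-1.0, 0.001, -0.001], [0.001, 1.0, -0.0], [0.001, -0.0, -1.0]]
force: [-1.6, -1.3, 3.8]
finger_gap: 0.319
t: 31.7
ee_pos: [473.8, 292.0, 57.6]
tool_rot: [[-1.0, 0.001, -0.0], [0.001, 1.0, -0.0], [0.0, -0.0, -1.0]]
force: [-2.0, -1.2, 4.9]
finger_gap: 0.32
```

Contact as predicted at TCP z 57.6. Release, rise, and check.

```bash
python3 -m pendant '[{"jaw":0.03,"translation":[0,0,0],"angular":[0,0,0]},{"jaw":0.034,"translation":[0,0,0],"angular":[0,0,0]},{"jaw":0.06,"translation":[0,0,0],"angular":[0,0,0]},{"jaw":0.0854,"translation":[0,0,0],"angular":[0,0,0]},{"jaw":0.0854,"translation":[0,0,0],"angular":[0,0,0]}]'
python3 -m pendant '[{"jaw":0.0854,"translation":[0,0,0],"angular":[0,0,0]},{"jaw":0.0854,"translation":[0,0,-0.02],"angular":[0,0,0]},{"jaw":0.0854,"translation":[0,0,-0.04],"angular":[0,0,0]},{"jaw":0.0854,"translation":[0,0,-0.04],"angular":[0,0,0]},{"jaw":0.0854,"translation":[0,0,-0.03],"angular":[0,0,0]}]'
python3 -m pendant '[{"jaw":0.0854,"translation":[0,0,0],"angular":[0,0,0]},{"jaw":0.0854,"translation":[0,0,0],"angular":[0,0,0]}]'
python3 - <<'E'
from h import *
c=r.calibration('wrist'); im=r.get_image('wrist')[:,:,::-1].copy(); 
e=r.get_state()['ee_pos'];print(e)
draw(im,'wrist',circ((474,292),50,45),(0,0,255),c);draw(im,'wrist',circ((474,292),14,95),(255,0,0),c)
cv2.imwrite('pics/w11.png',im)
E
```

```text
t: 32.33
ee_pos: [473.9, 292.0, 57.2]
tool_rot: [[-1.0, 0.001, 0.0], [0.001, 1.0, -0.0], [-0.0, -0.0, -1.0]]
force: [-0.6, -0.5, 0.5]
finger_gap: 0.993
t: 32.95
ee_pos: [474.5, 292.3, 189.3]
tool_rot: [[-1.0, 0.001, 0.002], [0.001, 1.0, 0.001], [-0.002, 0.001, -1.0]]
force: [0.4, -0.4, 0.5]
finger_gap: 0.996
t: 33.2
ee_pos: [473.1, 291.7, 186.2]
tool_rot: [[-1.0, 0.001, -0.001], [0.001, 1.0, -0.001], [0.001, -0.001, -1.0]]
force: [-0.0, 0.1, 0.6]
finger_gap: 1.0
[472.74317076 291.44389816 185.58687112]
```

View pics/w11.png

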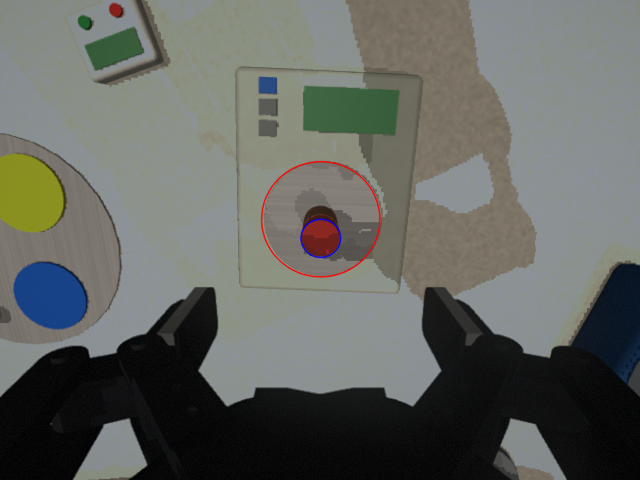

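The vial stands in the middle of the pan (cap at 321,238). Both circles agree. Now I return the bottles, blue first.

```bash
python3 -m pendant '[{"jaw":0.0854,"translation":[-0.008,-0.03,0],"angular":[0,0,0]},{"jaw":0.0854,"translation":[-0.008,-0.05,0],"angular":[0,0,0]},{"jaw":0.0854,"translation":[-0.008,-0.05,0],"angular":[0,0,0]},{"jaw":0.0854,"translation":[-0.008,-0.05,0],"angular":[0,0,0]},{"jaw":0.0854,"translation":[-0.008,-0.05,0],"angular":[0,0,0]}]'
python3 -m pendant '[{"jaw":0.0854,"translation":[-0.008,-0.05,0],"angular":[0,0,0]},{"jaw":0.0854,"translation":[-0.008,-0.05,0],"angular":[0,0,0]},{"jaw":0.0854,"translation":[-0.008,-0.05,0],"angular":[0,0,0]},{"jaw":0.0854,"translation":[-0.008,-0.05,0],"angular":[0,0,0]},{"jaw":0.0854,"translation":[-0.008,-0.05,0],"angular":[0,0,0]}]'
python3 -m pendant '[{"jaw":0.0854,"translation":[-0.008,-0.05,0],"angular":[0,0,0]},{"jaw":0.0854,"translation":[-0.004,-0.05,0],"angular":[0,0,0]},{"jaw":0.0854,"translation":[0,0,0],"angular":[0,0,0]},{"jaw":0.0854,"translation":[0,0,0],"angular":[0,0,0]},{"jaw":0.0854,"translation":[0,0,0],"angular":[0,0,0]}]'
python3 - <<'E'
from h import *
c=r.calibration('wrist'); im=r.get_image('wrist')[:,:,::-1].copy(); 
e=r.get_state()['ee_pos'];print(e)
for p,R in (((565.9,-289),24),((475.2,-290.8),27),((385.7,-292.7),24)):draw(im,'wrist',circ(p,R,114),(255,0,255),c)
cv2.imwrite('pics/w12.png',im)
E
```

```text
t: 33.88
ee_pos: [512.4, 60.4, 185.3]
tool_rot: [[-1.0, 0.001, -0.003], [0.001, 1.0, -0.0], [0.003, -0.0, -1.0]]
force: [0.7, -0.3, -0.3]
finger_gap: 1.001
t: 34.5
ee_pos: [552.2, -189.2, 185.0]
tool_rot: [[-1.0, 0.001, -0.003], [0.001, 1.0, 0.002], [0.003, 0.002, -1.0]]
force: [0.5, 0.1, 0.0]
finger_gap: 0.999
t: 35.12
ee_pos: [564.7, -286.4, 186.2]
tool_rot: [[-1.0, -0.0, -0.002], [-0.0, 1.0, 0.002], [0.002, 0.002, -1.0]]
force: [-0.3, 1.0, 0.3]
finger_gap: 1.0
[ 564.98721179 -286.45913146  186.61785815]
```

View pics/w12.png

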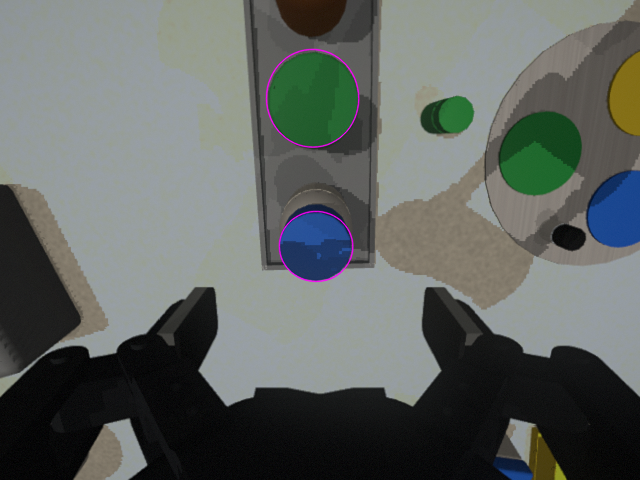

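```bash
python3 -m pendant '[{"jaw":0.0854,"translation":[-0.001,-0.0017,0.03],"angular":[0,0,0]},{"jaw":0.0854,"translation":[0,0,0.03],"angular":[0,0,0]},{"jaw":0.0854,"translation":[0,0,0.03],"angular":[0,0,0]},{"jaw":0.0854,"translation":[0,0,0.017],"angular":[0,0,0]},{"jaw":0.0854,"translation":[0,0,0],"angular":[0,0,0]}]'
python3 -m pendant '[{"jaw":0.0854,"translation":[0,0,0],"angular":[0,0,0]},{"jaw":0.0854,"translation":[0,0,0],"angular":[0,0,0]}]'
```

```text
t: 35.8
ee_pos: [565.3, -288.4, 78.8]
tool_rot: [[-1.0, 0.0, -0.003], [0.0, 1.0, 0.002], [0.003, 0.002, -1.0]]
force: [-0.1, 0.5, 0.3]
finger_gap: 1.003
t: 36.05
ee_pos: [567.5, -290.4, 82.0]
tool_rot: [[-1.0, 0.001, 0.003], [0.001, 1.0, -0.002], [-0.003, -0.002, -1.0]]
force: [-0.3, -0.3, 0.1]
finger_gap: 0.999
```

```bash
python3 -m pendant '[{"jaw":0.0854,"translation":[0,0,0.001],"angular":[0,0,0]},{"jaw":0.04,"translation":[0,0,0],"angular":[0,0,0]},{"jaw":0.03,"translation":[0,0,0],"angular":[0,0,0]},{"jaw":0.03,"translation":[0,0,0],"angular":[0,0,0]},{"jaw":0.03,"translation":[0,0,0],"angular":[0,0,0]}]' 40
python3 -m pendant '[{"jaw":0.03,"translation":[0,0,0],"angular":[0,0,0]},{"jaw":0.03,"translation":[0,0,0],"angular":[0,0,0]}]' 40
```

```text
t: 36.67
ee_pos: [566.5, -289.8, 79.6]
tool_rot: [[-1.0, 0.001, 0.0], [0.001, 1.0, -0.0], [-0.0, -0.0, -1.0]]
force: [-0.3, 0.9, 1.7]
finger_gap: 0.549
t: 36.92
ee_pos: [566.5, -289.8, 79.6]
tool_rot: [[-1.0, 0.001, 0.0], [0.001, 1.0, -0.0], [-0.0, -0.0, -1.0]]
force: [-0.1, 0.7, 3.1]
finger_gap: 0.55
```

```bash
python3 -m pendant '[{"jaw":0.03,"translation":[0,0,-0.01],"angular":[0,0,0]},{"jaw":0.03,"translation":[0,0,-0.02],"angular":[0,0,0]},{"jaw":0.03,"translation":[0,0,-0.03],"angular":[0,0,0]},{"jaw":0.03,"translation":[0,0,-0.03],"angular":[0,0,0]},{"jaw":0.03,"translation":[0,0.02,0],"angular":[0,0,0]}]'
python3 -m pendant '[{"jaw":0.03,"translation":[0,0.04,0],"angular":[0,0,0]},{"jaw":0.03,"translation":[0,0.04,0],"angular":[0,0,0]},{"jaw":0.03,"translation":[0,0.04,0],"angular":[0,0,0]},{"jaw":0.03,"translation":[0,0.04,0],"angular":[0,0,0]},{"jaw":0.03,"translation":[0,0.04,0],"angular":[0,0,0]}]'
python3 -m pendant '[{"jaw":0.03,"translation":[0,0.04,0],"angular":[0,0,0]},{"jaw":0.03,"translation":[0.001,0.04,0],"angular":[0,0,0]},{"jaw":0.03,"translation":[0,0,0],"angular":[0,0,0]},{"jaw":0.03,"translation":[0,0,0],"angular":[0,0,0]},{"jaw":0.03,"translation":[0,0,0],"angular":[0,0,0]}]'
```

```text
t: 37.55
ee_pos: [569.0, -271.8, 173.8]
tool_rot: [[-1.0, 0.003, 0.008], [0.003, 1.0, -0.005], [-0.008, -0.005, -1.0]]
force: [0.4, 0.7, -3.0]
finger_gap: 0.551
t: 38.17
ee_pos: [564.7, -66.9, 167.9]
tool_rot: [[-1.0, 0.001, -0.003], [0.001, 1.0, 0.001], [0.003, 0.001, -1.0]]
force: [0.1, -0.3, -0.9]
finger_gap: 0.549
t: 38.8
ee_pos: [565.2, 9.6, 168.9]
tool_rot: [[-1.0, 0.002, -0.001], [0.002, 1.0, -0.0], [0.001, -0.0, -1.0]]
force: [-0.8, -0.3, -2.4]
finger_gap: 0.548
```

```bash
python3 -m pendant '[{"jaw":0.03,"translation":[0.002,0.0014,0.02],"angular":[0,0,0]},{"jaw":0.03,"translation":[0,0,0.03],"angular":[0,0,0]},{"jaw":0.03,"translation":[0,0,0.02],"angular":[0,0,0]},{"jaw":0.03,"translation":[0,0,0.01],"angular":[0,0,0]},{"jaw":0.03,"translation":[0,0,0.002],"angular":[0,0,0]}]'
python3 -m pendant '[{"jaw":0.03,"translation":[0,0,0],"angular":[0,0,0]},{"jaw":0.03,"translation":[0,0,0],"angular":[0,0,0]}]'
```

```text
t: 39.42
ee_pos: [563.3, 11.0, 86.7]
tool_rot: [[-1.0, 0.002, -0.001], [0.002, 1.0, 0.0], [0.001, 0.0, -1.0]]
force: [0.4, -0.8, -2.4]
finger_gap: 0.549
t: 39.67
ee_pos: [564.5, 11.5, 88.3]
tool_rot: [[-1.0, 0.001, 0.002], [0.001, 1.0, -0.0], [-0.002, -0.0, -1.0]]
force: [0.2, -0.4, -3.1]
finger_gap: 0.549
```

```bash
python3 -m pendant '[{"jaw":0.03,"translation":[0.0005,0,0.003],"angular":[0,0,0]},{"jaw":0.03,"translation":[0,0,0.002],"angular":[0,0,0]},{"jaw":0.03,"translation":[0,0,0.001],"angular":[0,0,0]},{"jaw":0.03,"translation":[0,0,0],"angular":[0,0,0]},{"jaw":0.03,"translation":[0,0,0],"angular":[0,0,0]}]'
python3 -m pendant '[{"jaw":0.03,"translation":[0,0,0],"angular":[0,0,0]}]'
```

```text
t: 40.3
ee_pos: [563.2, 11.7, 81.6]
tool_rot: [[-1.0, 0.001, 0.0], [0.001, 1.0, 0.0], [-0.0, 0.0, -1.0]]
force: [-1.4, 0.4, 0.9]
finger_gap: 0.547
t: 40.42
ee_pos: [563.2, 11.7, 81.5]
tool_rot: [[-1.0, 0.001, 0.0], [0.001, 1.0, 0.0], [-0.0, 0.0, -1.0]]
force: [-1.0, 0.9, 2.0]
finger_gap: 0.548
```

```bash
python3 -m pendant '[{"jaw":0.05,"translation":[0,0,0],"angular":[0,0,0]},{"jaw":0.056,"translation":[0,0,0],"angular":[0,0,0]},{"jaw":0.0854,"translation":[0,0,0],"angular":[0,0,0]},{"jaw":0.0854,"translation":[0,0,0],"angular":[0,0,0]},{"jaw":0.0854,"translation":[0,0,0],"angular":[0,0,0]}]'
python3 -m pendant '[{"jaw":0.0854,"translation":[0,0,-0.02],"angular":[0,0,0]},{"jaw":0.0854,"translation":[0,0,-0.04],"angular":[0,0,0]},{"jaw":0.0854,"translation":[0,0,-0.05],"angular":[0,0,0]},{"jaw":0.0854,"translation":[0.022,-0.038,0],"angular":[0,0,0]},{"jaw":0.0854,"translation":[0.022,-0.038,0],"angular":[0,0,0]}]'
python3 -m pendant '[{"jaw":0.0854,"translation":[0.022,-0.038,0],"angular":[0,0,0]},{"jaw":0.0854,"translation":[0.022,-0.038,0],"angular":[0,0,0]},{"jaw":0.0854,"translation":[0.022,-0.038,0],"angular":[0,0,0]},{"jaw":0.0854,"translation":[0.022,-0.038,0],"angular":[0,0,0]},{"jaw":0.0854,"translation":[0.022,-0.038,0],"angular":[0,0,0]}]'
python3 -m pendant '[{"jaw":0.0854,"translation":[0.022,-0.038,0],"angular":[0,0,0]},{"jaw":0.0854,"translation":[0,0,0],"angular":[0,0,0]},{"jaw":0.0854,"translation":[0,0,0],"angular":[0,0,0]},{"jaw":0.0854,"translation":[0,0,0],"angular":[0,0,0]}]'
python3 - <<'E'
from h import *
c=r.calibration('wrist'); im=r.get_image('wrist')[:,:,::-1].copy(); 
e=r.get_state()['ee_pos'];print(e)
for p,R in (((475.2,-290.8),27),((385.7,-292.7),24)):draw(im,'wrist',circ(p,R,114),(255,0,255),c)
draw(im,'wrist',circ((562.9,11),24,116),(255,0,255),c)
cv2.imwrite('pics/w13.png',im)
E
```

```text
t: 41.05
ee_pos: [563.1, 11.6, 81.3]
tool_rot: [[-1.0, 0.001, 0.0], [0.001, 1.0, -0.0], [-0.0, -0.0, -1.0]]
force: [-0.2, 0.4, -0.6]
finger_gap: 0.998
t: 41.68
ee_pos: [519.3, -64.9, 192.6]
tool_rot: [[-1.0, -0.001, 0.003], [-0.001, 1.0, -0.001], [-0.003, -0.001, -1.0]]
force: [-0.1, -0.5, -0.1]
finger_gap: 0.998
t: 42.3
ee_pos: [408.0, -255.3, 191.4]
tool_rot: [[-1.0, 0.001, 0.001], [0.001, 1.0, -0.0], [-0.001, -0.0, -1.0]]
force: [1.1, -0.3, 0.3]
finger_gap: 1.003
t: 42.8
ee_pos: [387.2, -291.2, 191.2]
tool_rot: [[-1.0, -0.0, -0.0], [-0.0, 1.0, 0.001], [0.0, 0.001, -1.0]]
force: [0.2, 0.6, 0.3]
finger_gap: 1.0
[ 387.27163332 -291.12904467  191.170697  ]
```

View pics/w13.png

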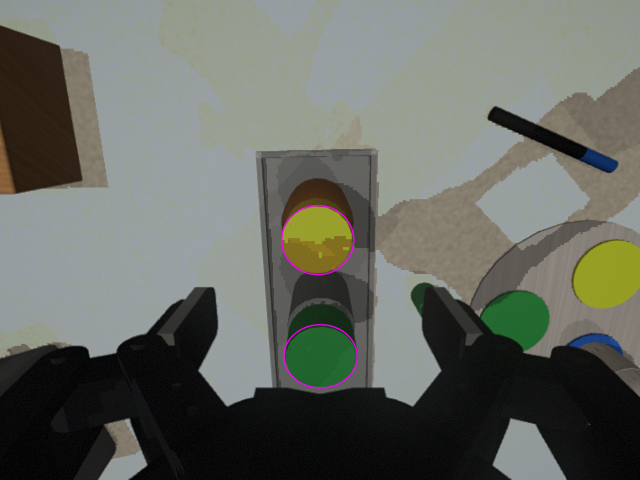

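```bash
python3 -m pendant '[{"jaw":0.0854,"translation":[0.0015,-0.0005,0.03],"angular":[0,0,0]},{"jaw":0.0854,"translation":[0,0,0.03],"angular":[0,0,0]},{"jaw":0.0854,"translation":[0,0,0.03],"angular":[0,0,0]},{"jaw":0.0854,"translation":[0,0,0.02],"angular":[0,0,0]},{"jaw":0.0854,"translation":[0,0,0],"angular":[0,0,0]}]'
python3 -m pendant '[{"jaw":0.0854,"translation":[0,0,0],"angular":[0,0,0]},{"jaw":0.04,"translation":[0,0,0],"angular":[0,0,0]},{"jaw":0.03,"translation":[0,0,0],"angular":[0,0,0]},{"jaw":0.03,"translation":[0,0,0],"angular":[0,0,0]},{"jaw":0.03,"translation":[0,0,0],"angular":[0,0,0]}]' 40
python3 -m pendant '[{"jaw":0.03,"translation":[0,0,0],"angular":[0,0,0]},{"jaw":0.03,"translation":[0,0,0],"angular":[0,0,0]}]' 40
```

```text
t: 43.48
ee_pos: [384.4, -290.7, 79.7]
tool_rot: [[-1.0, -0.0, -0.003], [-0.001, 1.0, 0.003], [0.003, 0.003, -1.0]]
force: [0.5, 0.2, -0.4]
finger_gap: 1.001
t: 44.1
ee_pos: [386.1, -293.3, 82.3]
tool_rot: [[-1.0, 0.001, 0.002], [0.001, 1.0, -0.001], [-0.002, -0.001, -1.0]]
force: [-1.2, 0.9, 5.9]
finger_gap: 0.546
t: 44.35
ee_pos: [386.1, -293.3, 82.3]
tool_rot: [[-1.0, 0.001, 0.002], [0.001, 1.0, -0.001], [-0.002, -0.001, -1.0]]
force: [-0.2, 0.4, 5.9]
finger_gap: 0.553
```

```bash
python3 -m pendant '[{"jaw":0.03,"translation":[0,0,-0.01],"angular":[0,0,0]},{"jaw":0.03,"translation":[0,0,-0.02],"angular":[0,0,0]},{"jaw":0.03,"translation":[0,0,-0.03],"angular":[0,0,0]},{"jaw":0.03,"translation":[0,0,-0.03],"angular":[0,0,0]},{"jaw":0.03,"translation":[-0.005,0.02,0],"angular":[0,0,0]}]'
python3 -m pendant '[{"jaw":0.03,"translation":[-0.009,0.04,0],"angular":[0,0,0]},{"jaw":0.03,"translation":[-0.009,0.04,0],"angular":[0,0,0]},{"jaw":0.03,"translation":[-0.009,0.04,0],"angular":[0,0,0]},{"jaw":0.03,"translation":[-0.009,0.04,0],"angular":[0,0,0]},{"jaw":0.03,"translation":[-0.009,0.04,0],"angular":[0,0,0]}]'
python3 -m pendant '[{"jaw":0.03,"translation":[-0.009,0.04,0],"angular":[0,0,0]},{"jaw":0.03,"translation":[-0.010,0.042,0],"angular":[0,0,0]},{"jaw":0.03,"translation":[0,0,0],"angular":[0,0,0]},{"jaw":0.03,"translation":[0,0,0],"angular":[0,0,0]},{"jaw":0.03,"translation":[0,0,0],"angular":[0,0,0]}]'
```

```text
t: 44.98
ee_pos: [391.7, -274.7, 174.1]
tool_rot: [[-1.0, 0.003, 0.004], [0.003, 1.0, -0.004], [-0.004, -0.004, -1.0]]
force: [0.7, 0.4, -2.6]
finger_gap: 0.553
t: 45.6
ee_pos: [434.7, -71.3, 170.9]
tool_rot: [[-1.0, 0.001, -0.001], [0.001, 1.0, 0.0], [0.001, 0.0, -1.0]]
force: [1.0, 0.1, -2.8]
finger_gap: 0.551
t: 46.22
ee_pos: [454.0, 8.4, 171.0]
tool_rot: [[-1.0, 0.002, -0.001], [0.002, 1.0, -0.0], [0.001, -0.0, -1.0]]
force: [-0.2, 0.4, -2.6]
finger_gap: 0.551
```

```bash
python3 -m pendant '[{"jaw":0.03,"translation":[-0.002,0.0006,0.02],"angular":[0,0,0]},{"jaw":0.03,"translation":[0,0,0.03],"angular":[0,0,0]},{"jaw":0.03,"translation":[0,0,0.02],"angular":[0,0,0]},{"jaw":0.03,"translation":[0,0,0.01],"angular":[0,0,0]},{"jaw":0.03,"translation":[0,0,0.002],"angular":[0,0,0]}]'
python3 -m pendant '[{"jaw":0.03,"translation":[0,0,0],"angular":[0,0,0]},{"jaw":0.03,"translation":[0,0,0],"angular":[0,0,0]},{"jaw":0.03,"translation":[0,0,0],"angular":[0,0,0]}]'
```

```text
t: 46.85
ee_pos: [456.3, 9.3, 88.9]
tool_rot: [[-1.0, 0.002, -0.001], [0.002, 1.0, 0.0], [0.001, 0.0, -1.0]]
force: [0.5, -0.2, -2.9]
finger_gap: 0.549
t: 47.22
ee_pos: [457.2, 9.8, 89.9]
tool_rot: [[-1.0, 0.001, 0.001], [0.001, 1.0, -0.0], [-0.001, -0.0, -1.0]]
force: [0.4, -0.0, -2.6]
finger_gap: 0.551
```

```bash
python3 -m pendant '[{"jaw":0.03,"translation":[0.0005,-0.0005,0.002],"angular":[0,0,0]},{"jaw":0.03,"translation":[0,0,0.002],"angular":[0,0,0]},{"jaw":0.03,"translation":[0,0,0.001],"angular":[0,0,0]},{"jaw":0.03,"translation":[0,0,0.0005],"angular":[0,0,0]},{"jaw":0.03,"translation":[0,0,0],"angular":[0,0,0]}]'
python3 -m pendant '[{"jaw":0.03,"translation":[0,0,0],"angular":[0,0,0]}]'
```

```text
t: 47.85
ee_pos: [456.2, 9.4, 84.4]
tool_rot: [[-1.0, 0.001, -0.0], [0.001, 1.0, 0.0], [0.0, 0.0, -1.0]]
force: [-1.9, -0.3, 5.5]
finger_gap: 0.55
t: 47.98
ee_pos: [456.2, 9.4, 84.4]
tool_rot: [[-1.0, 0.001, -0.0], [0.001, 1.0, 0.0], [0.0, 0.0, -1.0]]
force: [-1.9, 0.4, 6.0]
finger_gap: 0.547
```

```bash
python3 -m pendant '[{"jaw":0.05,"translation":[0,0,0],"angular":[0,0,0]},{"jaw":0.056,"translation":[0,0,0],"angular":[0,0,0]},{"jaw":0.0854,"translation":[0,0,0],"angular":[0,0,0]},{"jaw":0.0854,"translation":[0,0,0],"angular":[0,0,0]},{"jaw":0.0854,"translation":[0,0,0],"angular":[0,0,0]}]'
python3 -m pendant '[{"jaw":0.0854,"translation":[0,0,-0.02],"angular":[0,0,0]},{"jaw":0.0854,"translation":[0,0,-0.04],"angular":[0,0,0]},{"jaw":0.0854,"translation":[0,0,-0.05],"angular":[0,0,0]},{"jaw":0.0854,"translation":[-0.0025,-0.0375,0],"angular":[0,0,0]},{"jaw":0.0854,"translation":[-0.0025,-0.0375,0],"angular":[0,0,0]}]'
python3 -m pendant '[{"jaw":0.0854,"translation":[-0.0025,-0.0375,0],"angular":[0,0,0]},{"jaw":0.0854,"translation":[-0.0025,-0.0375,0],"angular":[0,0,0]},{"jaw":0.0854,"translation":[-0.0025,-0.0375,0],"angular":[0,0,0]},{"jaw":0.0854,"translation":[-0.0025,-0.0375,0],"angular":[0,0,0]},{"jaw":0.0854,"translation":[-0.0025,-0.0375,0],"angular":[0,0,0]}]'
python3 -m pendant '[{"jaw":0.0854,"translation":[-0.0025,-0.0375,0],"angular":[0,0,0]},{"jaw":0.0854,"translation":[0,0,0],"angular":[0,0,0]},{"jaw":0.0854,"translation":[0,0,0],"angular":[0,0,0]},{"jaw":0.0854,"translation":[0,0,0],"angular":[0,0,0]}]'
python3 - <<'E'
from h import *
c=r.calibration('wrist'); im=r.get_image('wrist')[:,:,::-1].copy(); 
e=r.get_state()['ee_pos'];print(e)
for p,R in (((475.2,-290.8),27),):draw(im,'wrist',circ(p,R,114),(255,0,255),c)
cv2.imwrite('pics/w14.png',im)
E
```

```text
t: 48.6
ee_pos: [456.1, 9.4, 83.7]
tool_rot: [[-1.0, 0.001, -0.0], [0.001, 1.0, -0.0], [0.0, -0.0, -1.0]]
force: [-0.0, -0.3, 0.5]
finger_gap: 0.999
t: 49.22
ee_pos: [461.8, -66.3, 195.0]
tool_rot: [[-1.0, -0.001, 0.003], [-0.001, 1.0, -0.001], [-0.003, -0.001, -1.0]]
force: [0.6, 0.2, 0.2]
finger_gap: 0.998
t: 49.85
ee_pos: [473.2, -254.4, 193.7]
tool_rot: [[-1.0, 0.001, 0.0], [0.001, 1.0, 0.0], [-0.0, 0.0, -1.0]]
force: [0.6, 0.3, 0.0]
finger_gap: 0.999
t: 50.35
ee_pos: [475.6, -289.5, 193.5]
tool_rot: [[-1.0, 0.0, -0.001], [0.0, 1.0, 0.001], [0.001, 0.001, -1.0]]
force: [0.4, 0.1, -0.2]
finger_gap: 1.001
[ 475.65211201 -289.49349993  193.62758388]
```

View pics/w14.png

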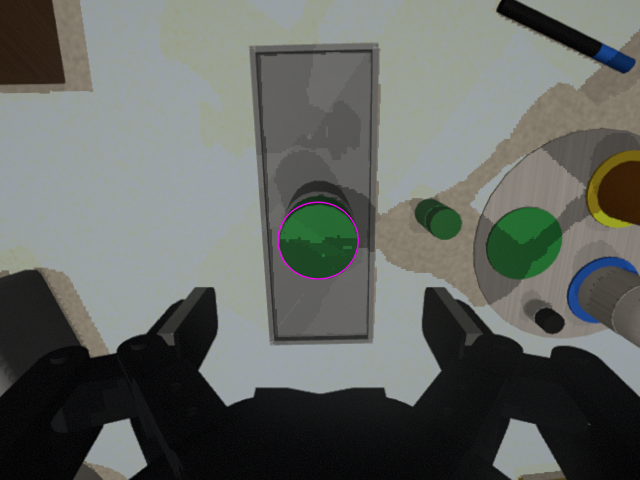

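```bash
python3 -m pendant '[{"jaw":0.0854,"translation":[0,-0.0005,0.03],"angular":[0,0,0]},{"jaw":0.0854,"translation":[0,0,0.03],"angular":[0,0,0]},{"jaw":0.0854,"translation":[0,0,0.03],"angular":[0,0,0]},{"jaw":0.0854,"translation":[0,0,0.024],"angular":[0,0,0]},{"jaw":0.0854,"translation":[0,0,0],"angular":[0,0,0]}]'
python3 -m pendant '[{"jaw":0.0854,"translation":[0,0,0],"angular":[0,0,0]},{"jaw":0.04,"translation":[0,0,0],"angular":[0,0,0]},{"jaw":0.03,"translation":[0,0,0],"angular":[0,0,0]},{"jaw":0.03,"translation":[0,0,0],"angular":[0,0,0]},{"jaw":0.03,"translation":[0,0,0],"angular":[0,0,0]}]' 40
python3 -m pendant '[{"jaw":0.03,"translation":[0,0,0],"angular":[0,0,0]},{"jaw":0.03,"translation":[0,0,0],"angular":[0,0,0]}]' 40
```

```text
t: 51.02
ee_pos: [474.1, -289.1, 77.8]
tool_rot: [[-1.0, -0.0, -0.004], [-0.0, 1.0, 0.003], [0.004, 0.003, -1.0]]
force: [-0.1, -0.8, 0.9]
finger_gap: 0.998
t: 51.65
ee_pos: [476.7, -291.5, 81.2]
tool_rot: [[-1.0, 0.001, 0.002], [0.001, 1.0, -0.001], [-0.002, -0.001, -1.0]]
force: [-0.4, 1.1, 5.2]
finger_gap: 0.62
t: 51.9
ee_pos: [476.7, -291.5, 81.2]
tool_rot: [[-1.0, 0.001, 0.002], [0.001, 1.0, -0.001], [-0.002, -0.001, -1.0]]
force: [-0.4, 2.3, 6.6]
finger_gap: 0.618
```

```bash
python3 -m pendant '[{"jaw":0.03,"translation":[0,0,-0.01],"angular":[0,0,0]},{"jaw":0.03,"translation":[0,0,-0.02],"angular":[0,0,0]},{"jaw":0.03,"translation":[0,0,-0.03],"angular":[0,0,0]},{"jaw":0.03,"translation":[0,0,-0.03],"angular":[0,0,0]},{"jaw":0.03,"translation":[-0.004,0.02,0],"angular":[0,0,0]}]'
python3 -m pendant '[{"jaw":0.03,"translation":[-0.007,0.04,0],"angular":[0,0,0]},{"jaw":0.03,"translation":[-0.007,0.04,0],"angular":[0,0,0]},{"jaw":0.03,"translation":[-0.007,0.04,0],"angular":[0,0,0]},{"jaw":0.03,"translation":[-0.007,0.04,0],"angular":[0,0,0]},{"jaw":0.03,"translation":[-0.005,0.028,0],"angular":[0,0,0]}]'
python3 -m pendant '[{"jaw":0.03,"translation":[0,0,0],"angular":[0,0,0]},{"jaw":0.03,"translation":[0,0,0],"angular":[0,0,0]},{"jaw":0.03,"translation":[0,0,0],"angular":[0,0,0]}]'
```

```text
t: 52.52
ee_pos: [481.7, -273.0, 172.6]
tool_rot: [[-1.0, 0.003, 0.006], [0.003, 1.0, -0.004], [-0.006, -0.004, -1.0]]
force: [0.0, -0.6, -1.7]
finger_gap: 0.623
t: 53.15
ee_pos: [511.1, -79.9, 167.7]
tool_rot: [[-1.0, -0.0, -0.004], [-0.0, 1.0, 0.002], [0.004, 0.002, -1.0]]
force: [-0.3, -0.2, -2.1]
finger_gap: 0.616
t: 53.52
ee_pos: [512.4, -83.7, 169.2]
tool_rot: [[-1.0, 0.002, -0.001], [0.002, 1.0, 0.0], [0.001, 0.0, -1.0]]
force: [0.2, -0.3, -2.6]
finger_gap: 0.624
```

```bash
python3 -m pendant '[{"jaw":0.03,"translation":[0,0.0005,0.02],"angular":[0,0,0]},{"jaw":0.03,"translation":[0,0,0.03],"angular":[0,0,0]},{"jaw":0.03,"translation":[0,0,0.02],"angular":[0,0,0]},{"jaw":0.03,"translation":[0,0,0.01],"angular":[0,0,0]},{"jaw":0.03,"translation":[0,0,0.001],"angular":[0,0,0]}]'
python3 -m pendant '[{"jaw":0.03,"translation":[0,0,0],"angular":[0,0,0]},{"jaw":0.03,"translation":[0,0,0],"angular":[0,0,0]},{"jaw":0.03,"translation":[0,0,0],"angular":[0,0,0]}]'
```

```text
t: 54.15
ee_pos: [512.6, -83.1, 88.2]
tool_rot: [[-1.0, 0.002, -0.001], [0.002, 1.0, 0.0], [0.001, 0.0, -1.0]]
force: [0.8, 0.6, -2.0]
finger_gap: 0.621
t: 54.52
ee_pos: [513.6, -82.8, 89.5]
tool_rot: [[-1.0, 0.001, 0.001], [0.001, 1.0, -0.0], [-0.001, -0.0, -1.0]]
force: [0.2, 0.8, -1.4]
finger_gap: 0.619
```

```bash
python3 -m pendant '[{"jaw":0.03,"translation":[0.0005,0,0.002],"angular":[0,0,0]},{"jaw":0.03,"translation":[0,0,0.002],"angular":[0,0,0]},{"jaw":0.03,"translation":[0,0,0.0015],"angular":[0,0,0]},{"jaw":0.03,"translation":[0,0,0.0005],"angular":[0,0,0]},{"jaw":0.03,"translation":[0,0,0],"angular":[0,0,0]}]'
python3 -m pendant '[{"jaw":0.03,"translation":[0,0,0],"angular":[0,0,0]}]'
```

```text
t: 55.15
ee_pos: [512.7, -82.6, 83.3]
tool_rot: [[-1.0, 0.001, 0.0], [0.001, 1.0, 0.0], [-0.0, 0.0, -1.0]]
force: [-1.4, 2.0, 3.4]
finger_gap: 0.618
t: 55.28
ee_pos: [512.7, -82.6, 83.3]
tool_rot: [[-1.0, 0.001, 0.0], [0.001, 1.0, 0.0], [-0.0, 0.0, -1.0]]
force: [-1.9, 0.8, 4.4]
finger_gap: 0.622
```

Contact. Release, rise, and back off toward −x to check everything.

```bash
python3 -m pendant '[{"jaw":0.056,"translation":[0,0,0],"angular":[0,0,0]},{"jaw":0.062,"translation":[0,0,0],"angular":[0,0,0]},{"jaw":0.0854,"translation":[0,0,0],"angular":[0,0,0]},{"jaw":0.0854,"translation":[0,0,0],"angular":[0,0,0]},{"jaw":0.0854,"translation":[0,0,0],"angular":[0,0,0]}]'
python3 -m pendant '[{"jaw":0.0854,"translation":[0,0,-0.02],"angular":[0,0,0]},{"jaw":0.0854,"translation":[0,0,-0.04],"angular":[0,0,0]},{"jaw":0.0854,"translation":[0,0,-0.05],"angular":[0,0,0]},{"jaw":0.0854,"translation":[0.02,0.02,-0.05],"angular":[0,0,0]},{"jaw":0.0854,"translation":[0.02,0.04,-0.05],"angular":[0,0,0]}]'
python3 -m pendant '[{"jaw":0.0854,"translation":[0.02,0.02,-0.04],"angular":[0,0,0]},{"jaw":0.0854,"translation":[0,0,0],"angular":[0,0,0]},{"jaw":0.0854,"translation":[0,0,0],"angular":[0,0,0]},{"jaw":0.0854,"translation":[0,0,0],"angular":[0,0,0]}]'
python3 - <<'E'
from h import *
c=r.calibration('wrist'); im=r.get_image('wrist')[:,:,::-1].copy(); 
e=r.get_state()['ee_pos'];print(e)
for p,R in (((455.8,9),24),((511.2,-83),27),((562.9,11),24)):
    draw(im,'wrist',circ(p,R,116),(255,0,255),c);draw(im,'wrist',circ(p,38,6),(255,255,0),c)
draw(im,'wrist',circ((474,292),14,95),(255,0,255),c);draw(im,'wrist',circ((582,-59.6),11,38),(255,255,255),c)
cv2.imwrite('pics/w15.png',im)
cv2.imwrite('pics/s15.png',r.get_image('scene')[:,:,::-1])
E
```

```text
t: 55.9
ee_pos: [512.5, -82.8, 82.7]
tool_rot: [[-1.0, 0.001, 0.0], [0.001, 1.0, -0.0], [-0.0, -0.0, -1.0]]
force: [0.9, 0.4, -1.0]
finger_gap: 0.999
t: 56.52
ee_pos: [473.7, -25.6, 291.2]
tool_rot: [[-1.0, 0.003, 0.001], [0.003, 1.0, -0.0], [-0.001, -0.0, -1.0]]
force: [1.1, 0.9, -0.2]
finger_gap: 0.998
t: 57.02
ee_pos: [453.3, -5.8, 327.5]
tool_rot: [[-1.0, 0.002, -0.003], [0.002, 1.0, 0.0], [0.003, 0.0, -1.0]]
force: [-0.3, 0.1, 0.6]
finger_gap: 1.002
[453.3719875   -5.80485623 327.51107729]
```

View pics/w15.png

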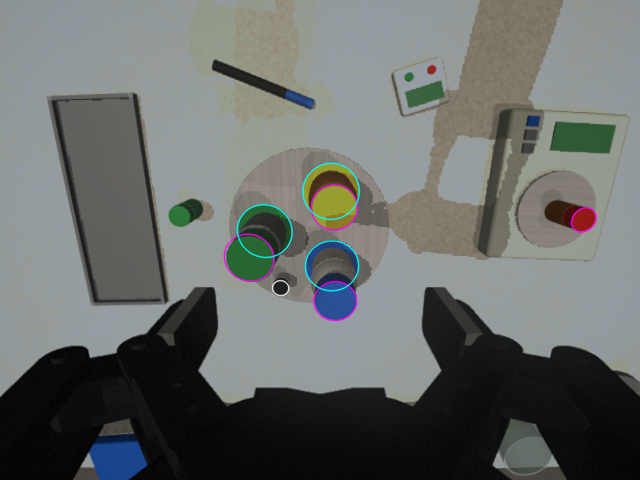

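View pics/s15.png

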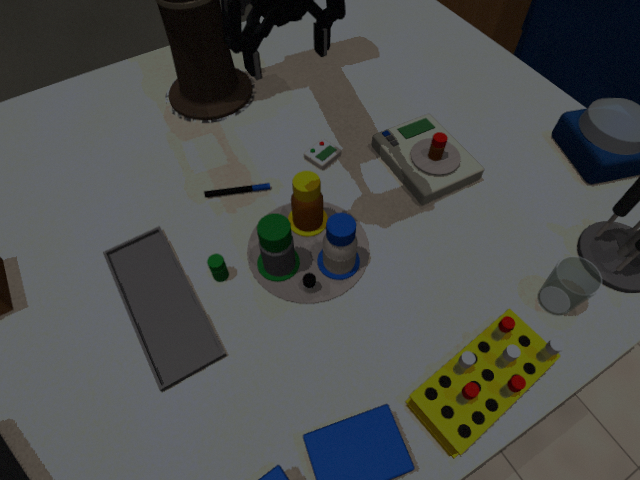

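All five circles match: the three caps and coasters, the vial on the pan at (584,219), and the spare vial at (280,288). The arm is clear, so I'm handing in.

```bash
python3 -c "
from rig import r
print(r.job_done()); print(r.get_state()['t'])"
```

```text
the job is handed in; nothing more can be done
None
the job is handed in; nothing more can be done
```

The job is finished and handed in at about 57 s on the robot's clock, of the 134 s allowed. The hand-in gave no verdict, so what follows rests on my own checks.

**What I did:** I moved the green, blue and yellow bottles upright onto the side tray and stood the red-capped amber vial in the centre of the balance pan. Then I put blue, yellow and green back on the coasters of their own colours. Each set-down was lowered until the force reading showed contact before the jaws opened.

**Last checks:**
- **Final pictures:** all three caps and coasters, the vial and the spare vial lay on their predicted outlines to within about 2 mm. Everything stood upright, with the gripper open and clear.
- **One disagreement:** at the start, the scene camera put points about 5–8 mm farther along x than the top camera did. The wrist camera agreed with the top camera, and both grasp widths and contact heights fitted, so I used those two.
- **Failures:** none of the checks failed.

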